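# Turn the leaf of the roast guide

## Robot

A 7-joint arm with a two-finger parallel gripper is mounted at the origin on the work surface. World frame = base frame: x ahead of the robot, y to its left, z up, the work surface at z = 0. Lengths are in m, angles in rad, forces in N, time in s.
With the tool pointing down it reaches from about 0.425 to 0.925 m from the base axis. Payload 6.8 kg.
Tool frame: the origin (TCP) lies midway between the tips of the shut fingers; the grasp point (between the pads) lies 19 mm behind it; z points along the fingers, x is the direction in which the jaws open and shut, and the axes are right-handed (so a half turn about z gives the same grasp; the last joint's range is limited). The gripper opens to 85 mm and grips with 20 to 120 N. Pads are 22 mm wide; open, the fingers measure 114 mm over their backs; the gripper's body (76 mm by 85 mm) begins 54 mm behind the grasp point. The pads swing forward as they close: fully open they stand 13 mm farther back than shut.
Start: joints at [1.007, 0.477, 0.022, 1.555, -0.011, 1.109, -0.083], TCP at [0.297, -0.606, 0.231] pointing down, gripper open.
Joint ranges: [-2.96, 2.96], [-0.34, 2.1], [-1.41, 1.46], [0.24, 2.44], [-1.37, 4.51], [0.17, 1.92], [-2.96, 2.96]. Speed limits (rad/s): [2.39, 2.39, 3.14, 3.14, 3.14, 3.14, 3.14].

## Interface

Orientations are given as a unit quaternion [w, x, y, z].
In Python, from station import bot, imaging, nets gives the robot as it stands. The module is installed in compiled form; this text tells all that it offers.
- The arm moves only by the tool apply_moves, never from a script. Its argument "moves" is text: rows parted by semicolons, each of 7 numbers parted by spaces: the gripper command: -1 is fully open, 1 is shut, values between are in proportion, then the shift along the tool's x, y, z normalised to -1 to 1, where 1 is 120 mm, then the turn, a rotation vector about the tool's x, y, z normalised to -1 to 1, where 1 is 4 degrees. In form: hand dx dy dz rx ry rz; .... A call has 1 to 12 rows; each row shifts and turns the commanded pose from where the row before left it, along the tool's axes as they then stand; what a row does not reach is not made up. A row lasts 1/12 s, in which the tool goes at most 41.7 mm and 7.16 degrees, less where a joint would pass 70% of its speed; a pose out of reach is approached as far as the arm can. A call with a number of a shift or a turn outside -1 to 1 is refused whole. A call with a gripper value outside its range is refused whole. The fingers move at their own pace and stop on an object; "force" is the grip in N (left out, the last holds). Time passes only in rows, so rows that do not move let the fingers close. It gives the time, the measured TCP pose, the force and the opening at its end, in the units of the state.
- bot.get_obs(): the state, without advancing time (a new reading comes with each control period).
- imaging.read_camera(name): name is "scene" or "top" or "wrist"; returns a dict with "image" (384x512x3 uint8, red, green, blue), "fx", "fy", "cx", "cy" (pixels), "view" (4x4, takes a point from world to camera coordinates); the wrist camera has in their place "mount" (4x4, takes a point from camera to tool coordinates, whose origin is the TCP and whose axes are the tool frame's). Camera axes: x right, y down, z forward; pixel columns grow to the right and rows downward; lengths in m; the calibration is good to about 2 mm. A picture is of the moment at which its call begins: read the wrist's pose just before it. There is no depth.
- bot.hand_in(): hands the job in, once; it reports no verdict.
Trained networks look in a picture, given as the dict that the camera call returned (one of the last four; its "shot" number tells which), for a name from the list of things; names that differ only in an ending like _2 or _b are one class to them, and where a whole thing is asked for, a point or a joint stands for the part that bears it (a point fixed in the world has none). Each returns a list of dicts, best first, with "score" (0 to 1); they miss things now and then, are a little off and sometimes report something else, mostly with a low value. They report only what shows in the picture. A call takes as long as a camera call. They do not tell look-alikes from the thing itself.
- nets.spot_in(picture, name): "rect" ([left, top, right, bottom] in pixels, round what is visible of it).
- nets.outline_of(picture, name): "region" (384x512 bool, what is visible of it) and "rect" ([left, top, right, bottom] in pixels, round what is visible of it).
- nets.spot_point(picture, name): "location" ([column, row] in pixels: a listed point, or the origin of a listed thing).
The state is a dict: "t": time; "q": joint angles; "joint_vel": joint speeds; "joint_torque": joint torques, N m; "eef_pos": TCP position; "tool_rot": TCP orientation; "contact_force": force on the tool from outside, world axes, zero at the start; "torque": the same for the moment, N m; "gripper_width": opening from 0.0 (shut) to 1.0 (fully open).
Only numpy, scipy, OpenCV 4.12 (cv2) and the standard library are available. Lean on these libraries where they do the work, as an engineer would, in place of code of your own. Each camera call takes 0.05 s, during which the arm holds its last target.

## Task

The roast guide beside the tray has its stiff leaf standing ajar, and somebody left the blue cup on the opposite page. With the fingertips alone, pinching and lifting nothing, push the cup off the guide so that it stands on the table, then flip the leaf over the spine and gently press it down until it lies fully flat on that page. Do not tip the cup or let the leaf strike it, and leave everything else where it is.

Things in the scene. Friction and masses are not known exactly. Their poses are not given: they have to be found in the camera images.
- guide: Roast guide: sample book lying open, fixed, 182 mm along its spine, 286 mm across. Origin: middle of the spine, on the table; x along the spine, y across it, z up (yaw 0: spine points away from the robot). Its two pages are 6 mm high: y = -143..-11 mm (leaf ajar over it) and the landing page, y = 9..143 mm. Spine: hinge barrel 11 mm thick, axis 8.5 mm above the table.
- leaf (a joint): Hinge of the cream rigid leaf, about the barrel. 0 = flat on the guide's -y side, 1.57 = upright, 3.14 = flat on the +y side (end stop). Starts ajar, 0.35 to 0.75 rad. The hinge is stiff: the leaf stays at any angle where it is left and must be brought all the way down; this takes up to 3 N square to the leaf at its free edge.
- leaf_edge (a point): Middle of the leaf's free edge. The leaf is 4 mm thick, 170 mm long along the spine, and its free edge lies 135 mm from the hinge axis; the axis runs in the middle of its thickness. The point turns with the leaf: x along the spine, -y from the hinge to the free edge, z square to the leaf (up at joint value 0).
- cup: Blue glazed cup standing on the landing page. Round, rim radius 31 mm, 52 mm high, narrower at the foot, no handle, about 90 g. Origin: centre of the underside.
- cup_b: White glazed cup on the tray, same size as the blue one; leave alone. Origin: centre of the underside.
- cup_c: White glazed cup on the tray, same size; leave alone. Origin: centre of the underside.
- plate: Round aluminium roasting plate on the tray, diameter 150 mm, 18 mm high; leave alone. Origin: centre of the underside.
- canister: Red plastic canister with a ribbed twist cap, diameter 72 mm, 108 mm high, beyond the work; leave alone. Origin: centre of the underside.
- sugar_bowl: Terracotta sugar bowl, diameter 90 mm, 45 mm high, beyond the work; leave alone. Origin: centre of the underside.
- tray: Square tin tray on a reed mat, fixed, 320 mm square with the mat, rim 24 mm high, beside the guide on either side of it; on its near rim a steel clip, up to 58 mm high, holds a folded fan. Origin: centre of the mat's underside on the table.
There are look-alikes about, which are no part of the job. Several things have the shape of the cup; the one meant has the colours described above.

How it is judged:
By the outcome, as a careful person would: the job done as asked, in the order asked, and still so for the second after the job is handed in, with the robot touching nothing.
It also fails if it takes over 64 s, if anything falls off the work surface, if the arm or the gripper's body presses on something with over 40 N, if the wrist force passes 120 N, or if a joint passes its speed limit or range.

## Working session

There is one attempt and no reset: what is moved stays moved. The work goes in short steps, Python scripts to look and compute and a tool call to move; the robot and the scene stay as the last step left them, time stands still between calls to the robot, and variables do not carry over. Pictures are saved under pics/ and viewed, and the job is handed in when it is done.

Besides the shell and the picture viewer there is one more tool, called after "Emit:" as name(argument=value, ...), one argument or row to a line, values as JSON. apply_moves: Moves the arm, as the interface text tells. Scaled input: -1 to 1 covers 120 mm each way for a shift and 4 degrees each way for a turn. Its arguments: {"type":"object","properties":{"moves":{"type":"string"},"force":{"type":"number"}},"required":["moves"]}

```bash
mkdir -p pics
cat > h.py <<'E'
import numpy as np, cv2
from station import bot, imaging, nets
from scipy.spatial.transform import Rotation as R
def save(p,n,crop=None,s=1):
    im=p["image"][:,:,::-1].copy()
    if crop: l,t,r,b=crop; im=im[t:b,l:r]
    im=cv2.resize(im,None,fx=s,fy=s,interpolation=cv2.INTER_CUBIC); cv2.imwrite("pics/"+n+".png",im)
def view(p,obs=None):
    if "view" in p: return np.array(p["view"])
    q=obs["tool_rot"]; T=np.eye(4); T[:3,:3]=R.from_quat([q[1],q[2],q[3],q[0]]).as_matrix(); T[:3,3]=obs["eef_pos"]
    return np.linalg.inv(T@np.array(p["mount"]))
def atz(p,uv,z,V=None):
    V=view(p) if V is None else V
    C=np.linalg.inv(V); d=C[:3,:3]@np.array([(uv[0]-p["cx"])/p["fx"],(uv[1]-p["cy"])/p["fy"],1]); o=C[:3,3]
    return o+d*(z-o[2])/d[2]
def proj(p,X,V=None):
    V=view(p) if V is None else V
    c=V[:3,:3]@np.array(X)+V[:3,3]; return np.array([p["fx"]*c[0]/c[2]+p["cx"],p["fy"]*c[1]/c[2]+p["cy"]])
E
cat > a.py <<'E'
from h import *
o=bot.get_obs(); print(o)
for n in ["scene","top"]:
    p=imaging.read_camera(n); save(p,n+"0",s=1.5)
    print(n,np.round(np.linalg.inv(view(p))[:3,3],3))
    for k in ["guide","leaf","cup","tray","plate","canister","sugar_bowl"]:
        for d in nets.spot_in(p,k)[:4]: print(k,"rect",np.round(d["rect"]),round(d["score"],2))
    for k in ["guide","leaf_edge","cup","tray"]:
        for d in nets.spot_point(p,k)[:4]: print(k,"pt",np.round(d["location"],1),round(d["score"],2),np.round(atz(p,d["location"],0.006),3))
E
python3 a.py
```

```text
{'t': 0.0, 'q': array([ 1.00691216,  0.47784731,  0.02231358,  1.5564674 , -0.01147423,
        1.10929958, -0.083053  ]), 'joint_vel': array([ 0.00104782,  0.00115772, -0.0005048 ,  0.00010385,  0.00079829,
       -0.00099568,  0.00056529]), 'joint_torque': array([ 2.92944310e-05, -5.96446466e+01,  1.60801046e+00, -2.81198323e+01,
        1.24340269e-02,  9.18953097e-03,  8.47467419e-06]), 'eef_pos': array([ 0.29683988, -0.60555415,  0.23028684]), 'tool_rot': array([-4.34073093e-04,  8.48604122e-01, -5.29027549e-01, -8.41476581e-04]), 'contact_force': array([ 0.4282882 , -0.12788629,  0.34785253]), 'torque': array([-0.01903718,  0.0205094 ,  0.03882249]), 'gripper_width': 0.9994717713722563}
scene [1.129 0.228 1.015]
guide rect [266. 139. 395. 255.] 0.58
guide rect [160.  99. 180. 127.] 0.41
leaf rect [272. 136. 348. 218.] 0.59
cup rect [159.  99. 180. 128.] 0.97
cup rect [399. 247. 427. 277.] 0.82
cup rect [345. 204. 370. 231.] 0.66
cup rect [273. 136. 344. 217.] 0.65
tray rect [111.  92. 264. 212.] 0.55
plate rect [171. 139. 224. 184.] 0.57
canister rect [256. 253. 285. 302.] 0.59
[... 654 characters left out ...]
190. 124. 210.] 0.67
tray rect [274. 180. 402. 301.] 0.95
plate rect [298. 198. 351. 249.] 0.86
plate rect [205. 121. 236. 156.] 0.31
canister rect [204. 124. 236. 155.] 0.57
sugar_bowl rect [278. 116. 305. 150.] 0.79
guide pt [198.5 236.2] 0.89 [0.504 0.176 0.006]
guide pt [240.4 250.6] 0.66 [0.465 0.058 0.006]
guide pt [169.8 219.7] 0.29 [0.549 0.258 0.006]
leaf_edge pt [241.5 252.2] 0.57 [0.461 0.055 0.006]
cup pt [121.5 198. ] 0.96 [0.609 0.397 0.006]
cup pt [368.7 264.1] 0.61 [ 0.432 -0.301  0.006]
cup pt [170.4 218.8] 0.57 [0.552 0.257 0.006]
cup pt [310.4 272.5] 0.56 [ 0.407 -0.138  0.006]
tray pt [332.3 238.8] 0.68 [ 0.501 -0.2    0.006]
tray pt [217.9 139.9] 0.22 [0.779 0.127 0.006]
```

View pics/scene0.png

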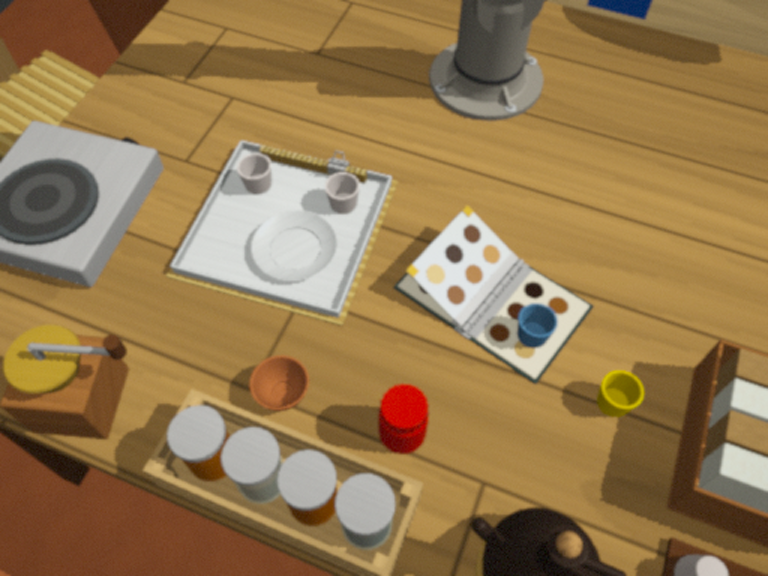

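View pics/top0.png

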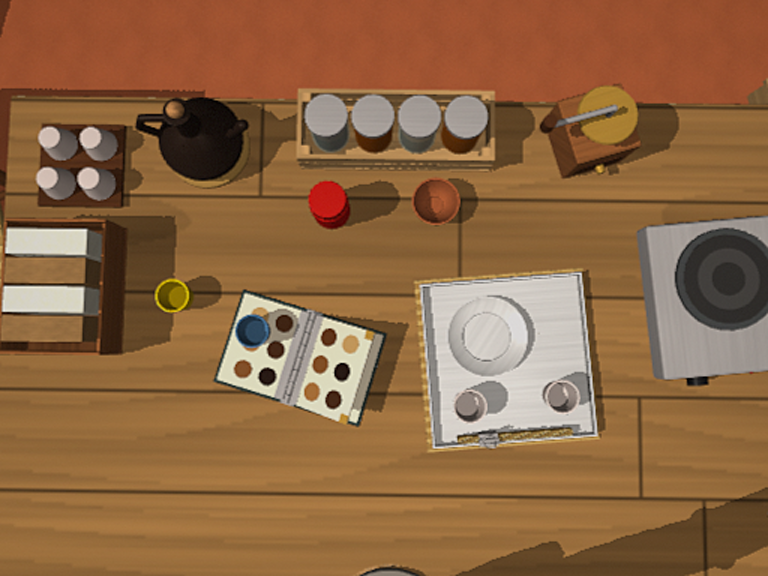

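Candidates for the cup, in top-camera pixels at the 512-wide scale: blue cup (168,220) on the page, which is the one meant; yellow cup (115,197); white cups (313,270) and (374,264) on the tray. I'll check the choice in a close crop.

```bash
cat > b.py <<'E'
from h import *
p=imaging.read_camera("top"); save(p,"top1",(135,185,265,290),6)
p=imaging.read_camera("scene"); save(p,"scene1",(260,130,400,260),5)
E
python3 b.py
```

```text
(no output)
```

View pics/top1.png

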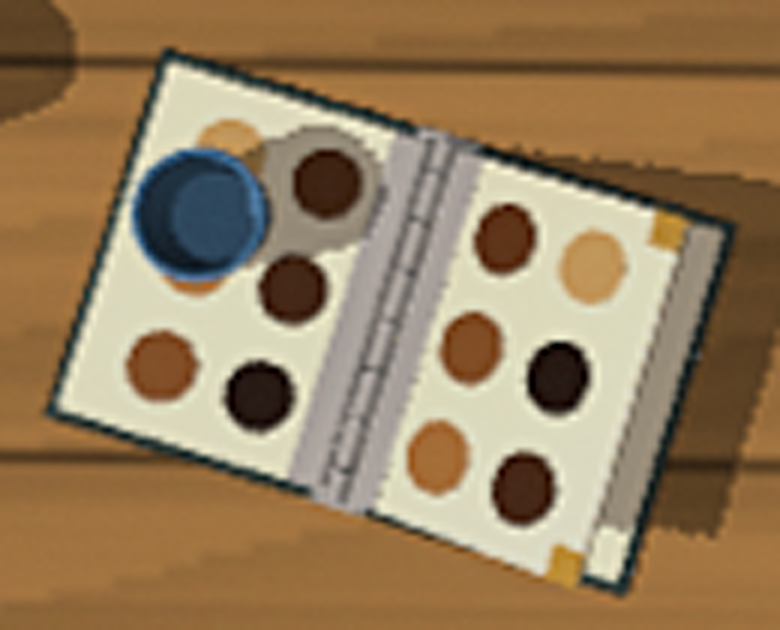

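View pics/scene1.png

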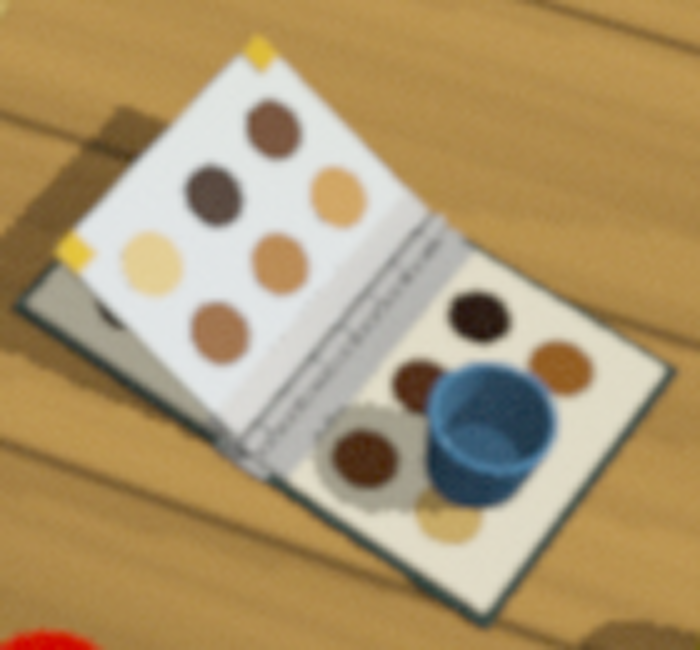

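The crop confirms the blue cup, rim centre at crop pixel (200,213), near the far-left corner of the landing page. Next I fit the guide pose from the cover corners.

```bash
cat > c.py <<'E'
from h import *
from scipy.optimize import least_squares
t=imaging.read_camera("top"); s=imaging.read_camera("scene")
ct=lambda a:(np.array(a)/6+[135,185]-0.4); cs=lambda a:(np.array(a)/5+[260,130]-0.4)
# local corners (x along spine, y)
loc={(91,143):(167,50),(-91,143):(50,412),(91,-143):(733,228),(-91,-143):(625,590)}
locs={(91,143):(483,625),(-91,143):(675,370),(91,-143):(17,305)}
def W(g,X): return np.array([g[0]+np.cos(g[2])*X[0]-np.sin(g[2])*X[1],g[1]+np.sin(g[2])*X[0]+np.cos(g[2])*X[1],X[2]])
def leafpt(x,r,th,n=0): return [x,-r*np.cos(th)+n*np.sin(th),0.0085+r*np.sin(th)+n*np.cos(th)]
def res(v):
    e=[]
    for k,u in loc.items(): e+=list(proj(t,W(v,[k[0]/1e3,k[1]/1e3,.003]))-ct(u))
    for k,u in locs.items(): e+=list(proj(s,W(v,[k[0]/1e3,k[1]/1e3,.003]))-cs(u))
    for x,u in ((.085,(55,250)),(-.085,(262,35))): e+=list(proj(s,W(v,leafpt(x,.135,v[3],.002)))-cs(u))
    for x,u in ((.085,(690,222)),(-.085,(580,585))): e+=list(proj(t,W(v,leafpt(x,.135,v[3],.002)))-ct(u))
    return e
r=least_squares(res,[.5,.176,-.3,.5]); print("guide",np.round(r.x,4)); print(np.round(r.fun,1))
g=r.x
# cup rim
rim=atz(t,ct((200,213)),.058); rims=atz(s,cs((491,418)),.058); print("cup rim",rim,rims)
for c in (rim,rims):
    d=c[:2]-g[:2]; print("local",np.cos(g[2])*d[0]+np.sin(g[2])*d[1],-np.sin(g[2])*d[0]+np.cos(g[2])*d[1])
for n,p in(("top",t),("scene",s)):
  for k,z in (("cup",.026),("canister",.05),("sugar_bowl",.02),("tray",0.01)):
    for d in nets.spot_in(p,k)[:5]:
        l=d["rect"]; print(n,k,round(d["score"],2),np.round(atz(p,[(l[0]+l[2])/2,(l[1]+l[3])/2],z),3))
E
python3 c.py
```

```text
guide [ 0.4983  0.1724 -0.2867  0.4593]
[-0.6 -0.4 -1.2  0.9  1.3 -0.4  0.1  1.6  0.1  1.2  0.7  0.1 -2.   0.3
 -0.2  0.1 -1.1 -0.1 -0.3 -0.2 -1.   0.9]
cup rim [0.54700937 0.25333859 0.058     ] [0.54724841 0.25426862 0.058     ]
local 0.02386353315508606 0.09138124736402238
local 0.023829767117840486 0.09234091461494062
top cup 0.94 [0.546 0.262 0.026]
top cup 0.93 [ 0.412 -0.146  0.026]
top cup 0.83 [0.608 0.411 0.026]
top cup 0.78 [ 0.428 -0.312  0.026]
top canister 0.84 [0.771 0.116 0.05 ]
top sugar_bowl 0.72 [ 0.791 -0.08   0.02 ]
top sugar_bowl 0.71 [0.48 0.1  0.02]
top tray 0.64 [ 0.497 -0.211  0.01 ]
scene cup 0.86 [0.534 0.255 0.026]
scene cup 0.68 [ 0.413 -0.143  0.026]
scene cup 0.61 [ 0.42  -0.316  0.026]
scene canister 0.6 [0.767 0.123 0.05 ]
scene sugar_bowl 0.58 [ 0.783 -0.083  0.02 ]
scene sugar_bowl 0.32 [0.469 0.114 0.02 ]
scene tray 0.7 [ 0.517 -0.222  0.01 ]
```

Emit:
apply_moves(
  moves="0.3 0 0 0 0 0 1;0.3 0 0 0 0 0 1;0.3 0 0 0 0 0 1;0.3 0 0 0 0 0 1;0.3 0 0 0 0 0 1;0.3 0 0 0 0 0 1;0.3 0 0 0 0 0 1;0.3 0 0 0 0 0 1;0.3 0 0 0 0 0 1;0.3 0 0 0 0 0 1;0.3 0 0 0 0 0 0.75",
  force=20,
)

```text
t: 2.72
eef_pos: [0.2972, -0.6061, 0.2313]
tool_rot: [-0.0, -0.594, 0.804, -0.0]
contact_force: [0.5, 0.7, -0.3]
gripper_width: 0.346
```

```bash
cat >> h.py <<'E'
G=np.array([.4983,.1727]); YAW=-.295
ex=np.array([np.cos(YAW),np.sin(YAW),0]); ey=np.array([-np.sin(YAW),np.cos(YAW),0]); ez=np.array([0,0,1.])
def W(x,y,z): return np.array([G[0],G[1],0])+x*ex+y*ey+z*ez
def L(P): d=np.array(P)-[G[0],G[1],0]; return np.round([d@ex*1e3,d@ey*1e3,d[2]*1e3],1)
def pose():
    o=bot.get_obs(); q=o["tool_rot"]; return o,np.array(o["eef_pos"]),R.from_quat([q[1],q[2],q[3],q[0]]).as_matrix()
# orientation base: tool x = -ey, tool y=-ex, z down ; tilt: a about tool x (tip to +ex), b about tool y (tip to -ey if +b)
def ori(a=0,b=0):
    B=np.stack([-ey,-ex,-ez],1); return B@R.from_euler("XY",[a,b],degrees=True).as_matrix()
def plan(target=None,Rt=None):
    o,p,Rm=pose(); print("t",round(o["t"],2),"tcp",np.round(p,4),"local",L(p),"F",np.round(o["contact_force"],1),"w",round(o["gripper_width"],3))
    if Rt is not None: print("turn deg/4 (tool):",np.round(np.degrees(R.from_matrix(Rm.T@Rt).as_rotvec())/4,2))
    if target is not None: print("shift now-frame /0.12:",np.round(Rm.T@(target-p)/.12,3)); 
    if target is not None and Rt is not None: print("shift after-turn /0.12:",np.round(Rt.T@(target-p)/.12,3))
E
python3 -c "
from h import *
plan(np.array([.48,-.15,.25]),ori())
plan(W(-.06,.091,.25),ori(20))"
```

```text
t 2.72 tcp [ 0.2972 -0.6061  0.2313] local [  34.  -803.6  231.3] F [ 0.5  0.7 -0.3] w 0.346
turn deg/4 (tool): [-0.   -0.   -0.05]
shift now-frame /0.12: [-4.08  -0.34  -0.156]
shift after-turn /0.12: [-4.079 -0.353 -0.156]
t 2.72 tcp [ 0.2972 -0.6061  0.2313] local [  34.  -803.6  231.3] F [ 0.5  0.7 -0.3] w 0.346
turn deg/4 (tool): [ 5.   -0.01 -0.04]
shift now-frame /0.12: [-7.453  0.807 -0.156]
shift after-turn /0.12: [-7.455  0.683 -0.414]
```

Emit:
apply_moves(
  moves="0.3 -0.34 -0.03 -0.013 0 0 0;0.3 -0.34 -0.03 -0.013 0 0 0;0.3 -0.34 -0.03 -0.013 0 0 0;0.3 -0.34 -0.03 -0.013 0 0 0;0.3 -0.34 -0.03 -0.013 0 0 0;0.3 -0.34 -0.03 -0.013 0 0 0;0.3 -0.34 -0.03 -0.013 0 0 0;0.3 -0.34 -0.03 -0.013 0 0 0;0.3 -0.34 -0.03 -0.013 0 0 0;0.3 -0.34 -0.03 -0.013 0 0 0;0.3 -0.34 -0.03 -0.013 0 0 0;0.3 -0.34 -0.03 -0.013 0 0 0",
)

```text
t: 3.72
eef_pos: [0.4811, -0.1483, 0.2505]
tool_rot: [0.0, -0.596, 0.803, -0.0]
contact_force: [0.2, -0.4, 0.2]
gripper_width: 0.353
```

```bash
python3 -c "
from h import *
plan(W(-.06,.091,.25),ori(0))"
```

```text
t 3.72 tcp [ 0.4811 -0.1483  0.2505] local [  76.9 -312.1  250.5] F [ 0.2 -0.4  0.2] w 0.353
turn deg/4 (tool): [-0.01  0.    0.  ]
shift now-frame /0.12: [-3.359e+00  1.140e+00  3.000e-03]
shift after-turn /0.12: [-3.359  1.141  0.005]
```

Emit:
apply_moves(
  moves="0.3 -0.336 0.114 0 0 0 0;0.3 -0.336 0.114 0 0 0 0;0.3 -0.336 0.114 0 0 0 0;0.3 -0.336 0.114 0 0 0 0;0.3 -0.336 0.114 0 0 0 0;0.3 -0.336 0.114 0 0 0 0;0.3 -0.336 0.114 0 0 0 0;0.3 -0.336 0.114 0 0 0 0;0.3 -0.336 0.114 0 0 0 0;0.3 -0.336 0.114 0 0 0 0;0.3 0 0 0 0 0 0",
)

```text
t: 4.63
eef_pos: [0.4648, 0.2761, 0.2507]
tool_rot: [0.002, -0.6, 0.8, 0.002]
contact_force: [-0.4, 0.6, 0.0]
gripper_width: 0.351
```

```bash
cat > d.py <<'E'
from h import *
o,P,Rm=pose(); p=imaging.read_camera("wrist"); V=view(p,o); save(p,"w1",s=1.5)
plan(W(-.055,.091,.03),ori(20))
for d in nets.spot_in(p,"cup"): print(d["rect"],d["score"])
for d in nets.spot_point(p,"cup"): print(d["location"],d["score"],L(atz(p,d["location"],.006,V)))
for X in [(.091,.143),(-.091,.143),(.091,.009),(-.091,.009),(.024,.092)]: print(X,proj(p,W(X[0],X[1],.006),V)*1.5)
E
python3 d.py
```

```text
t 4.68 tcp [0.4657 0.2717 0.2503] local [-59.9  85.2 250.3] F [-0.6 -0.5  0.1] w 0.349
turn deg/4 (tool): [5.01 0.06 0.11]
shift now-frame /0.12: [-0.043 -0.043  1.836]
shift after-turn /0.12: [-0.048  0.589  1.739]
[227.8, 66.2, 284.9, 125.1] 0.85
[81.2, 49.8, 150.0, 109.5] 0.58
[255.6, 99.6] 0.9 [21.9 90.2  6. ]
[128.2, 85.6] 0.62 [ 36.5 247.6   6. ]
(0.091, 0.143) [317.57006496  56.60956052]
(-0.091, 0.143) [323.0953876  280.56957293]
(0.091, 0.009) [487.61887296  58.58685617]
(-0.091, 0.009) [472.30362931 282.56793327]
(0.024, 0.092) [381.28110606 146.72897238]
```

View pics/w1.png

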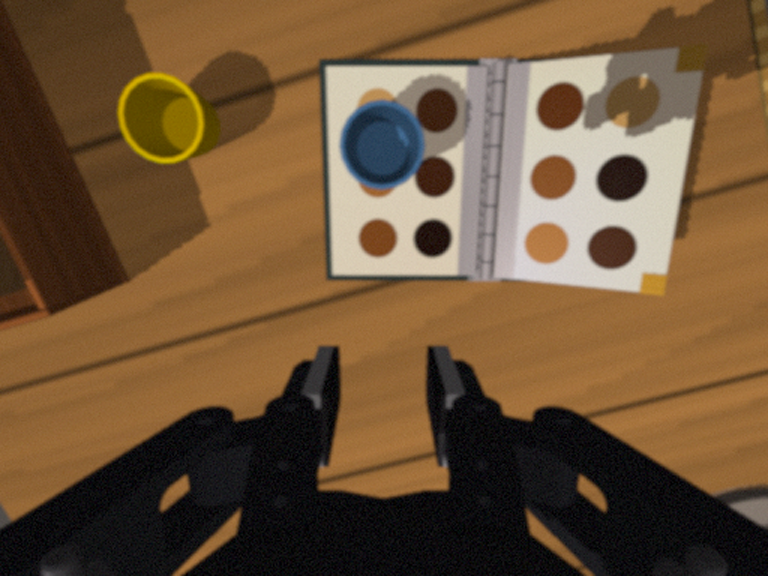

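The wrist view agrees with the fit: page corners at (321,61) and (329,279) against predicted (318,57) and (323,281), and the cup centre is at local (22,90) mm. Next I tilt so the fingertips lead, then lower behind the cup.

Emit:
apply_moves(
  moves="0.3 0 0 0 1 0 0;0.3 0 0 0 1 0 0;0.3 0 0 0 1 0 0;0.3 0 0 0 1 0 0;0.3 0 0 0 1 0 0;0.3 -0.008 0.098 0.29 0 0 0;0.3 -0.008 0.098 0.29 0 0 0;0.3 -0.008 0.098 0.29 0 0 0;0.3 -0.008 0.098 0.29 0 0 0;0.3 -0.008 0.098 0.29 0 0 0;0.3 -0.008 0.098 0.29 0 0 0;0.3 0 0 0 0 0 0",
)

```text
t: 5.78
eef_pos: [0.4627, 0.2672, 0.0321]
tool_rot: [0.085, -0.589, 0.793, -0.128]
contact_force: [-1.8, -0.7, -1.0]
gripper_width: 0.347
```

```bash
cat > e.py <<'E'
from h import *
import sys
o,P,Rm=pose(); p=imaging.read_camera("wrist"); V=view(p,o); save(p,sys.argv[1],s=1.5)
plan(W(-.035,.090,.014),ori(20))
E
python3 e.py w2
```

```text
t 5.83 tcp [0.4643 0.2681 0.0355] local [-60.3  81.4  35.5] F [ 0.6 -0.5  1.2] w 0.351
turn deg/4 (tool): [ 0.58 -0.17  0.04]
shift now-frame /0.12: [-0.074 -0.147  0.234]
shift after-turn /0.12: [-0.072 -0.137  0.24 ]
```

View pics/w2.png

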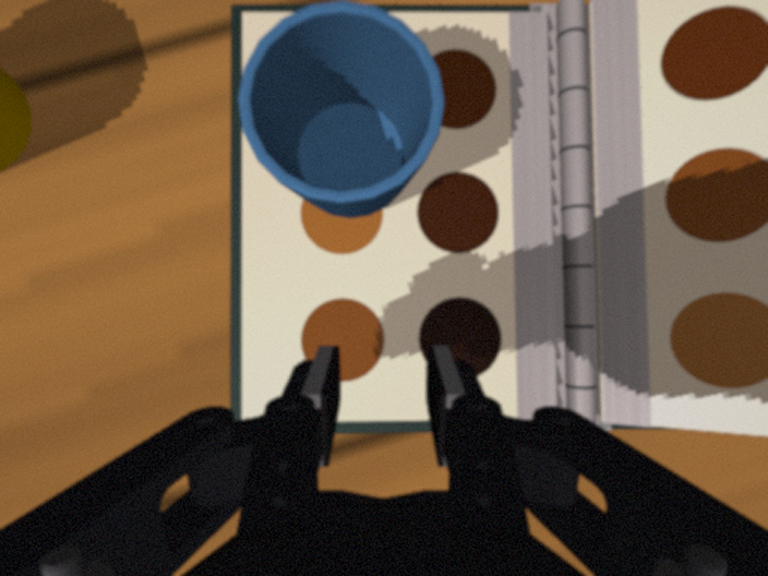

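Emit:
apply_moves(
  moves="0.3 -0.035 -0.03 0.05 0 0 0;0.3 -0.035 -0.03 0.05 0 0 0;0.3 0 0 0.05 0 0 0;0.3 0 0 0 0 0 0;0.3 0 0 0 0 0 0;0.3 0 0 0 0 0 0",
)

```text
t: 6.33
eef_pos: [0.4803, 0.2763, 0.0241]
tool_rot: [0.091, -0.588, 0.794, -0.125]
contact_force: [0.3, 0.3, 0.1]
gripper_width: 0.348
```

```bash
python3 e.py w3
```

```text
t 6.38 tcp [0.4802 0.2763 0.024 ] local [-47.5  93.9  24. ] F [-0.9  0.  -0.6] w 0.353
turn deg/4 (tool): [ 0.55 -0.03  0.01]
shift now-frame /0.12: [ 0.032 -0.073  0.111]
shift after-turn /0.12: [ 0.032 -0.069  0.114]
```

View pics/w3.png

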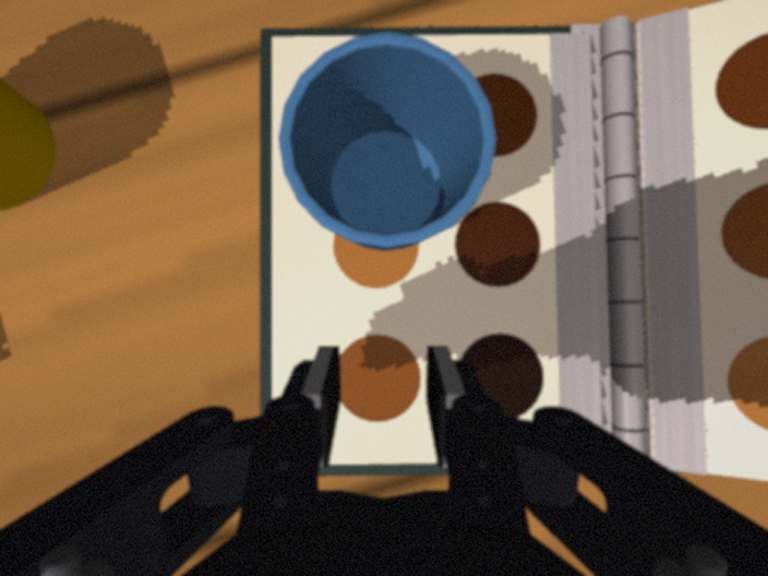

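Emit:
apply_moves(
  moves="0.3 0 0 0 1 0 0;0.3 0 0 0 1 0 0;0.3 0 0.015 0.03 0.5 0 0;0.3 0 0.015 0.03 0 0 0;0.3 0.005 -0.037 0.02 0 0 0;0.3 0 -0.037 0.02 0 0 0;0.3 0 -0.037 0.02 0 0 0;0.3 0 -0.037 0.02 0 0 0;0.3 0 0 0 0 0 0;0.3 0 0 0 0 0 0",
)

```text
t: 7.22
eef_pos: [0.5002, 0.2704, 0.0165]
tool_rot: [0.135, -0.578, 0.782, -0.188]
contact_force: [-0.1, 0.5, -0.7]
gripper_width: 0.348
```

```bash
python3 e.py w4; python3 -c "
from h import *
o,P,Rm=pose(); print(np.round(Rm.T@ex,3),np.round(Rm.T@ez,3))"
```

```text
t 7.27 tcp [0.4997 0.2707 0.0163] local [-27.2  94.1  16.3] F [ 0.1 -0.2  0.4] w 0.353
turn deg/4 (tool): [-1.68 -0.12 -0.01]
shift now-frame /0.12: [ 0.035  0.067 -0.012]
shift after-turn /0.12: [ 0.035  0.068 -0.004]
[-0.004 -0.893  0.45 ] [ 0.008 -0.45  -0.893]
```

View pics/w4.png

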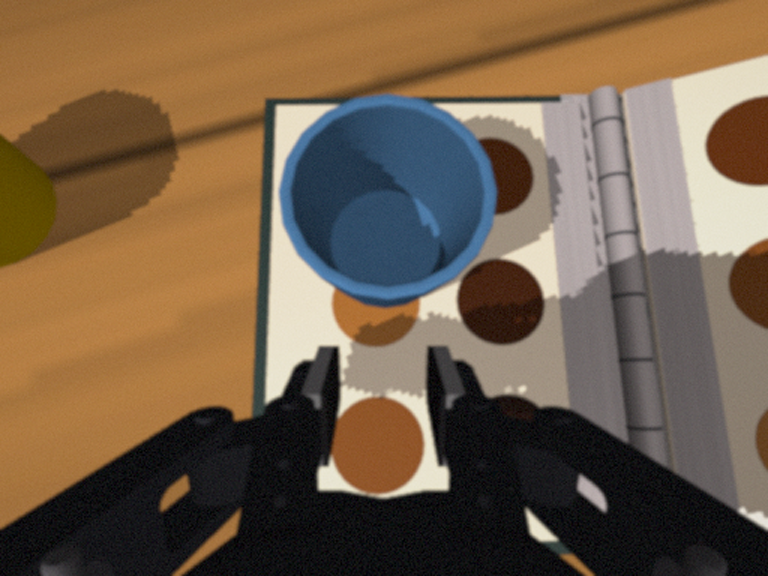

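Emit:
apply_moves(
  moves="0.3 0 -0.025 0.0126 0 0 0;0.3 0 -0.025 0.0126 0 0 0;0.3 0 -0.025 0.0126 0 0 0;0.3 0 -0.025 0.0126 0 0 0;0.3 0 -0.025 0.0126 0 0 0;0.3 0 -0.025 0.0126 0 0 0;0.3 0 -0.025 0.0126 0 0 0;0.3 0 -0.025 0.0126 0 0 0;0.3 0 -0.025 0.0126 0 0 0;0.3 0 -0.025 0.0126 0 0 0;0.3 0 -0.025 0.0126 0 0 0;0.3 0 -0.025 0.0126 0 0 0",
)

```text
t: 8.27
eef_pos: [0.538, 0.2593, 0.0161]
tool_rot: [0.134, -0.579, 0.782, -0.188]
contact_force: [-0.5, 0.4, -0.9]
gripper_width: 0.349
```

```bash
python3 e.py w5
```

```text
t 8.32 tcp [0.5387 0.259  0.0163] local [13.6 94.3 16.3] F [ 0.1 -0.1  0.7] w 0.346
turn deg/4 (tool): [-1.7  -0.12  0.01]
shift now-frame /0.12: [ 0.037  0.37  -0.165]
shift after-turn /0.12: [ 0.036  0.387 -0.12 ]
```

View pics/w5.png

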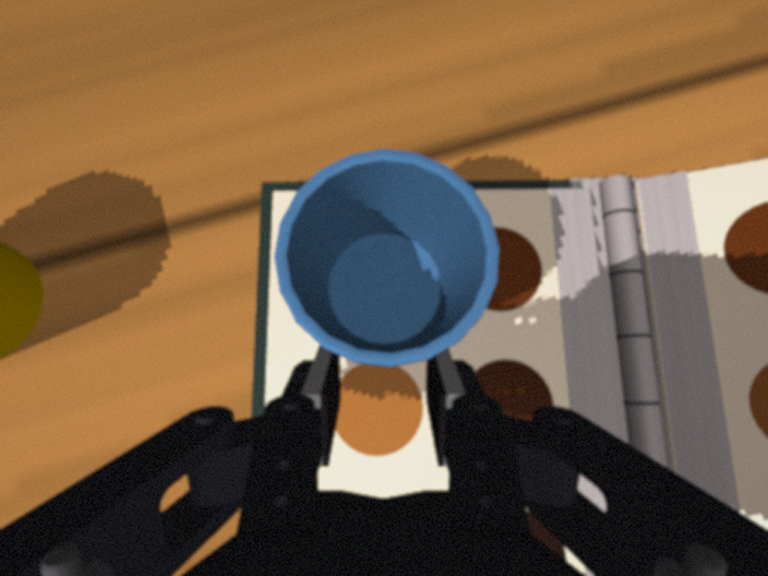

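The cup sits upright against the two fingertips and is sliding, with its rim at (387,258). I keep pushing.

Emit:
apply_moves(
  moves="0.3 0 -0.025 0.0126 0 0 0;0.3 0 -0.025 0.0126 0 0 0;0.3 0 -0.025 0.0126 0 0 0;0.3 0 -0.025 0.0126 0 0 0;0.3 0 -0.025 0.0126 0 0 0;0.3 0 -0.025 0.0126 0 0 0;0.3 0 -0.025 0.0126 0 0 0;0.3 0 -0.025 0.0126 0 0 0;0.3 0 -0.025 0.0126 0 0 0",
)

```text
t: 9.07
eef_pos: [0.5669, 0.2505, 0.0161]
tool_rot: [0.134, -0.579, 0.782, -0.188]
contact_force: [-2.2, -0.7, 0.6]
gripper_width: 0.351
```

```bash
python3 e.py w6
```

```text
t 9.12 tcp [0.5677 0.2501 0.0163] local [43.9 94.3 16.3] F [ 0.6 -0.8 -0.1] w 0.347
turn deg/4 (tool): [-1.7  -0.12  0.01]
shift now-frame /0.12: [ 0.037  0.595 -0.278]
shift after-turn /0.12: [ 0.035  0.624 -0.206]
```

View pics/w6.png

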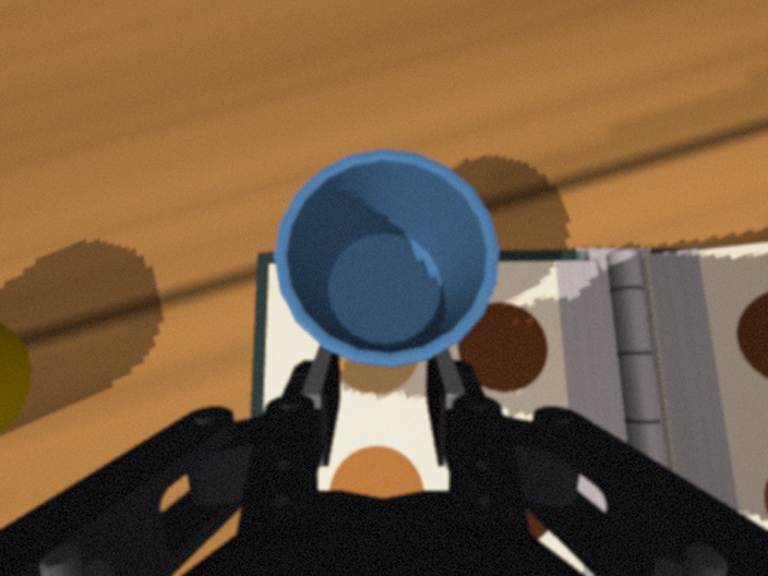

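Emit:
apply_moves(
  moves="0.3 0 -0.018 0.009 0 0 0;0.3 0 -0.018 0.009 0 0 0;0.3 0 -0.018 0.009 0 0 0;0.3 0 -0.018 0.009 0 0 0;0.3 0 -0.015 0.0076 0 0 0;0.3 0 -0.015 0.0076 0 0 0;0.3 0 -0.015 0.0076 0 0 0;0.3 0 -0.015 0.0076 0 0 0;0.3 0 -0.015 0.0076 0 0 0;0.3 0 -0.015 0.0076 0 0 0;0.3 0 -0.015 0.0076 0 0 0;0.3 0 -0.015 0.0076 0 0 0",
)

```text
t: 10.12
eef_pos: [0.5914, 0.243, 0.0161]
tool_rot: [0.134, -0.579, 0.782, -0.188]
contact_force: [-0.5, -0.1, -0.1]
gripper_width: 0.351
```

```bash
python3 e.py w7
```

```text
t 10.17 tcp [0.5919 0.2428 0.0162] local [69.2 94.2 16.2] F [ 0.2 -0.2  0.2] w 0.353
turn deg/4 (tool): [-1.69 -0.12  0.02]
shift now-frame /0.12: [ 0.037  0.784 -0.374]
shift after-turn /0.12: [ 0.035  0.822 -0.28 ]
```

View pics/w7.png

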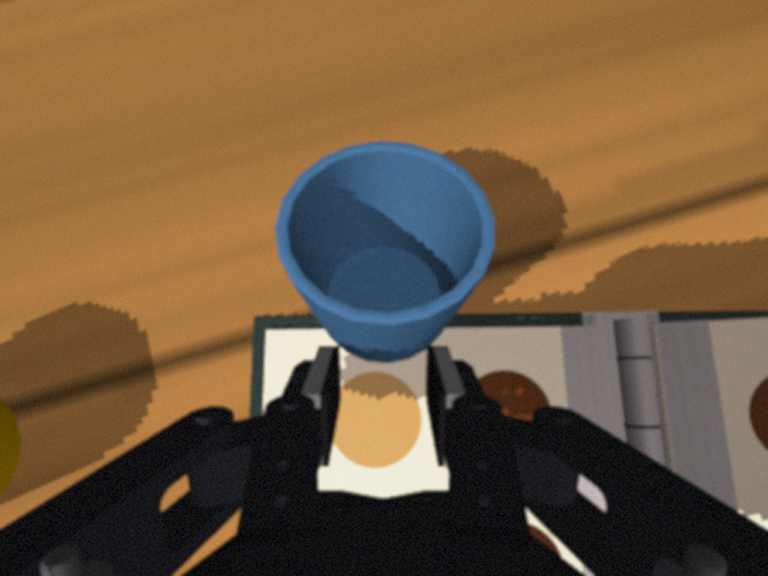

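The cup is now leaning over the page edge as expected, at roughly 10°. I continue slowly.

Emit:
apply_moves(
  moves="0.3 0 -0.012 0.006 0 0 0;0.3 0 -0.012 0.006 0 0 0;0.3 0 -0.012 0.006 0 0 0;0.3 0 -0.012 0.006 0 0 0;0.3 0 -0.012 0.006 0 0 0;0.3 0 -0.012 0.006 0 0 0;0.3 0 -0.012 0.006 0 0 0;0.3 0 -0.012 0.006 0 0 0;0.3 0 -0.012 0.006 0 0 0;0.3 0 -0.012 0.006 0 0 0;0.3 0 -0.012 0.006 0 0 0;0.3 0 -0.012 0.006 0 0 0",
)

```text
t: 11.17
eef_pos: [0.61, 0.2373, 0.0161]
tool_rot: [0.134, -0.579, 0.782, -0.188]
contact_force: [0.2, 0.6, -0.3]
gripper_width: 0.347
```

```bash
python3 e.py w8
```

```text
t 11.22 tcp [0.6103 0.2371 0.0163] local [88.4 94.2 16.3] F [-0.3  0.3  0.1] w 0.349
turn deg/4 (tool): [-1.69 -0.12  0.02]
shift now-frame /0.12: [ 0.037  0.927 -0.446]
shift after-turn /0.12: [ 0.035  0.973 -0.334]
```

View pics/w8.png

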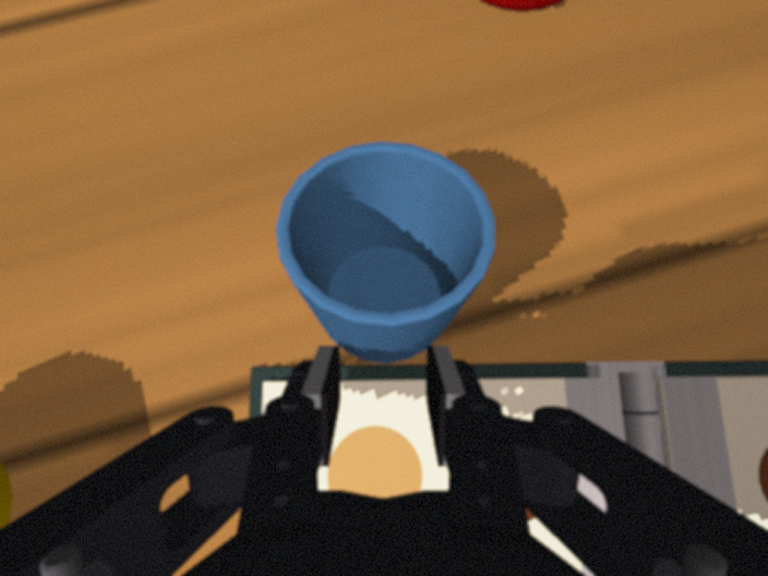

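```bash
python3 -c "
from h import *
p=imaging.read_camera('scene'); u=proj(p,W(.118,.093,.02)).astype(int); print(u); save(p,'s8',(u[0]-60,u[1]-60,u[0]+60,u[1]+50),6)
p=imaging.read_camera('top'); u=proj(p,W(.118,.093,.02)).astype(int); print(u); save(p,'t8',(u[0]-50,u[1]-50,u[0]+50,u[1]+50),6)"
```

```text
[332 248]
[180 187]
```

View pics/s8.png

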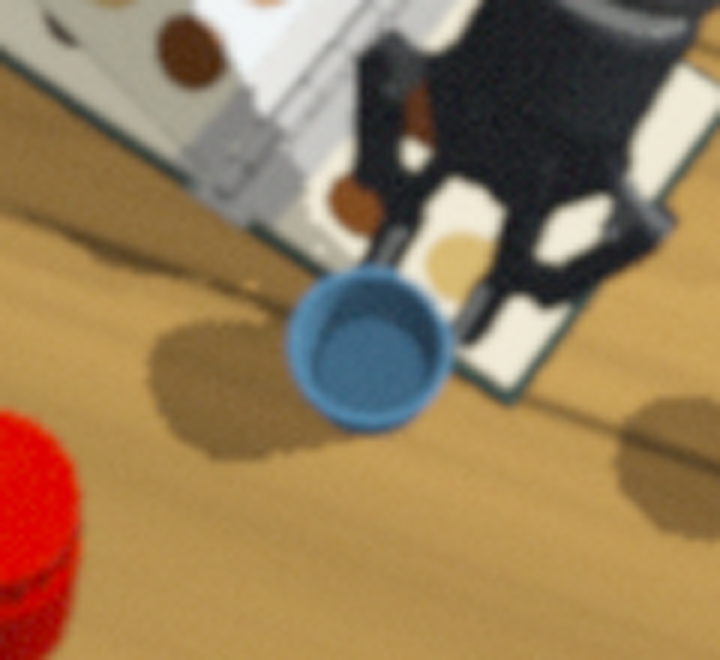

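View pics/t8.png

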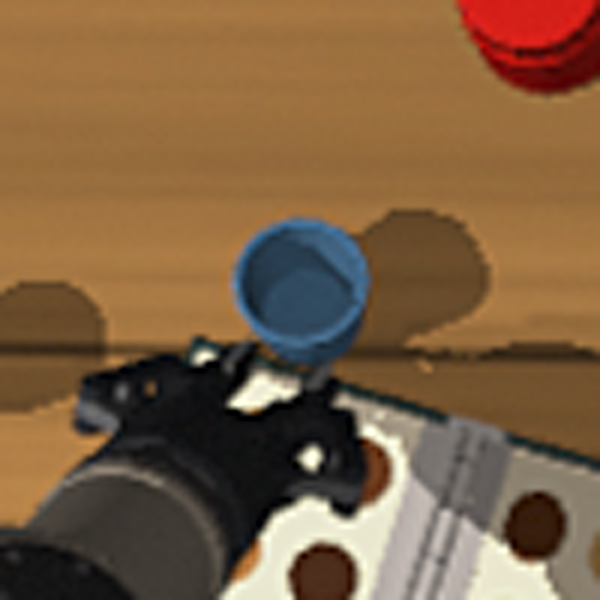

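Emit:
apply_moves(
  moves="0.3 0 -0.012 0.006 0 0 0;0.3 0 -0.012 0.006 0 0 0;0.3 0 -0.012 0.006 0 0 0;0.3 0 -0.012 0.006 0 0 0;0.3 0 -0.012 0.006 0 0 0;0.3 0 -0.012 0.006 0 0 0;0.3 0 -0.012 0.006 0 0 0;0.3 0 -0.012 0.006 0 0 0;0.3 0 -0.012 0.006 0 0 0;0.3 0 -0.012 0.006 0 0 0",
)

```text
t: 12.15
eef_pos: [0.6253, 0.2326, 0.0162]
tool_rot: [0.134, -0.579, 0.782, -0.188]
contact_force: [-1.2, 0.3, -0.1]
gripper_width: 0.351
```

```bash
python3 e.py w9
```

```text
t 12.2 tcp [0.6257 0.2324 0.0163] local [104.5  94.2  16.3] F [ 0.5 -0.1 -0.3] w 0.35
turn deg/4 (tool): [-1.69 -0.12  0.02]
shift now-frame /0.12: [ 0.037  1.047 -0.506]
shift after-turn /0.12: [ 0.035  1.099 -0.379]
```

View pics/w9.png

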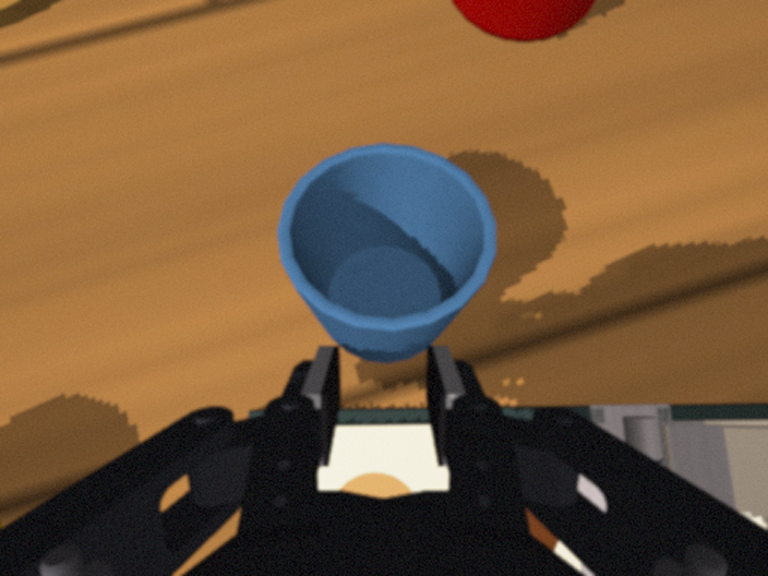

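Emit:
apply_moves(
  moves="0.3 0 0.004 0.008 0 0 0;0.3 0 0.004 0.008 0 0 0;0.3 0 0.004 0.008 0 0 0;0.3 0 0.004 0.008 0 0 0;0.3 0 0 0 0 0 0;0.3 0 0.006 -0.003 0 0 0;0.3 0 0.006 -0.003 0 0 0;0.3 0 0 -0.03 0 0 0;0.3 0 0 -0.03 0 0 0;0.3 0 0 0 0 0 0",
)

```text
t: 13.03
eef_pos: [0.6206, 0.2345, 0.0191]
tool_rot: [0.135, -0.579, 0.782, -0.188]
contact_force: [0.6, 0.8, 0.4]
gripper_width: 0.348
```

```bash
python3 e.py w10
```

```text
t 13.08 tcp [0.6207 0.2344 0.019 ] local [99.2 94.7 19. ] F [-0.5 -0.1 -0.2] w 0.348
turn deg/4 (tool): [-1.69 -0.11  0.02]
shift now-frame /0.12: [ 0.041  1.017 -0.467]
shift after-turn /0.12: [ 0.039  1.065 -0.344]
```

View pics/w10.png

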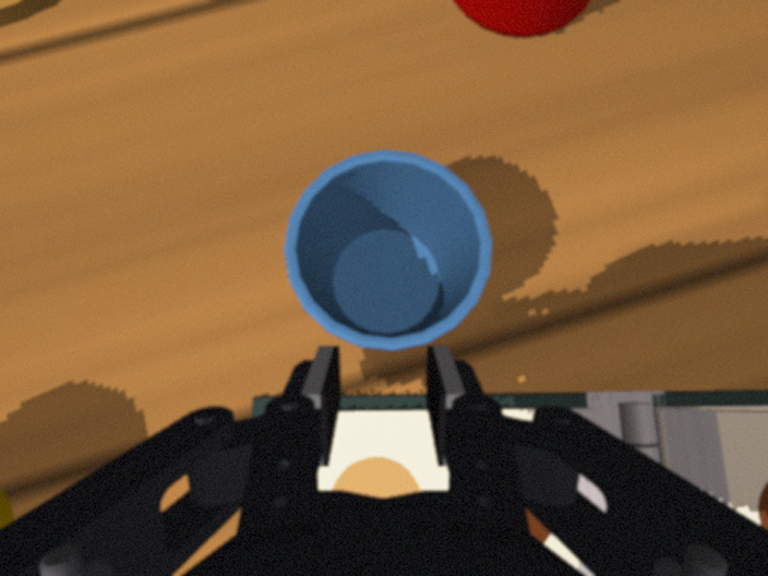

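The cup stands upright on the table with about 8 mm between its rim and the page edge. I retreat up and back and shut the fingers.

Emit:
apply_moves(
  moves="0.3 0 0.05 -0.1 0 0 0;0.3 0 0 -0.25 0 0 0;0.3 0 0 -0.34 0 0 0;1 0 0 -0.34 0 0 0;1 0 0 -0.34 0 0 0;1 0 0 -0.2 0 0 0;1 0 0 0 -1 0 0;1 0 0 0 -1 0 0;1 0 0 0 -1 0 0;1 0 0 0 -1 0 0;1 0 0 0 -1 0 0;1 0 0 0 -1 0 0",
)

```text
t: 14.08
eef_pos: [0.5349, 0.262, 0.1846]
tool_rot: [0.011, -0.595, 0.804, -0.02]
contact_force: [0.6, -0.0, 0.0]
gripper_width: -0.001
```

```bash
cat > f.py <<'E'
from h import *
import sys
o,P,Rm=pose(); p=imaging.read_camera("wrist"); V=view(p,o); save(p,sys.argv[1],s=1.5)
plan(W(0,-.245,.19),ori(0,-32))
E
python3 f.py w11
```

```text
t 14.13 tcp [0.5372 0.2601 0.1849] local [ 11.8  94.9 184.9] F [ 3.  -1.   0.8] w 0.002
turn deg/4 (tool): [-0.63 -8.1   0.1 ]
shift now-frame /0.12: [ 2.834  0.082 -0.027]
shift after-turn /0.12: [ 2.38   0.099 -1.537]
```

View pics/w11.png

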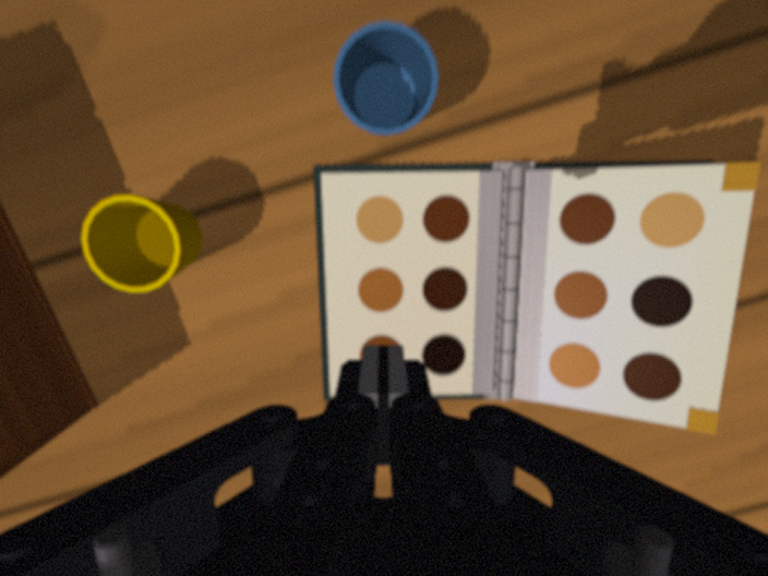

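```bash
cat > k.py <<'E'
from h import *
from scipy.optimize import least_squares
o,P,Rm=pose(); p=imaging.read_camera("wrist"); V=view(p,o)
def Wg(g,X): return np.array([g[0]+np.cos(g[2])*X[0]-np.sin(g[2])*X[1],g[1]+np.sin(g[2])*X[0]+np.cos(g[2])*X[1],X[2]])
def res(v):
    e=[]
    for x,y,z,u in ((.091,.143,.003,(316,167)),(-.091,.143,.003,(326,402))): e+=list(proj(p,Wg(v,[x,y,z]),V)-np.array(u)/1.5)
    for x,u in ((.085,(762,162)),(-.085,(717,434))):
        th=v[3]; e+=list(proj(p,Wg(v,[x,-.135*np.cos(th)+.002*np.sin(th),.0085+.135*np.sin(th)+.002*np.cos(th)]),V)-np.array(u)/1.5)
    return e
r=least_squares(res,[.4983,.1727,-.295,.46]); print(np.round(r.x,4),np.round(r.fun,1))
E
python3 k.py
```

```text
[ 0.4986  0.1691 -0.2823  0.4496] [-1.  -0.4  0.2  0.2  0.5  0.6  0.2 -0.4]
```

Emit:
apply_moves(
  moves="1 0.315 0.01 0 0 0 0;1 0.315 0.01 0 0 0 0;1 0.315 0.01 0 0 0 0;1 0.315 0.01 0 0 0 0;1 0.315 0.01 0 0 0 0;1 0.315 0.01 0 0 0 0;1 0.315 0.01 0 0 0 0;1 0.315 0.01 0 0 0 0;1 0.315 0.01 0 0 0 0;1 0 0 0 0 0 0",
)

```text
t: 15.02
eef_pos: [0.4212, -0.0661, 0.1858]
tool_rot: [0.01, -0.591, 0.806, -0.022]
contact_force: [-0.3, -0.6, -0.6]
gripper_width: 0.003
```

Emit:
apply_moves(
  moves="1 0 0 0 -0.08 -1 0;1 0 0 0 -0.08 -1 0;1 0 0 0 -0.08 -1 0;1 0 0 0 -0.08 -1 0;1 0 0 0 -0.08 -1 0;1 0 0 0 -0.08 -1 0;1 0 0 0 -0.08 -1 0;1 0 0 0 -0.08 -1 0;1 0 0 0 0 0 0;1 0 0 0 0 0 0",
)

```text
t: 15.85
eef_pos: [0.4239, -0.0606, 0.1852]
tool_rot: [0.217, -0.577, 0.771, 0.161]
contact_force: [-0.1, 0.4, -0.0]
gripper_width: 0.002
```

Run:
```python
from h import *
o,P,Rm=pose(); p=imaging.read_camera("wrist"); save(p,"w12",s=1.5)
plan(W(0,-.150,.035),ori(0,-32))
```

```text
t 15.9 tcp [ 0.4243 -0.06    0.1857] local [  -3.2 -244.2  185.7] F [-0.4 -1.  -0.6] w -0.002
turn deg/4 (tool): [ 0.03 -0.17  0.15]
shift now-frame /0.12: [-0.017 -0.029  1.481]
shift after-turn /0.12: [-0.    -0.026  1.481]
```

View pics/w12.png

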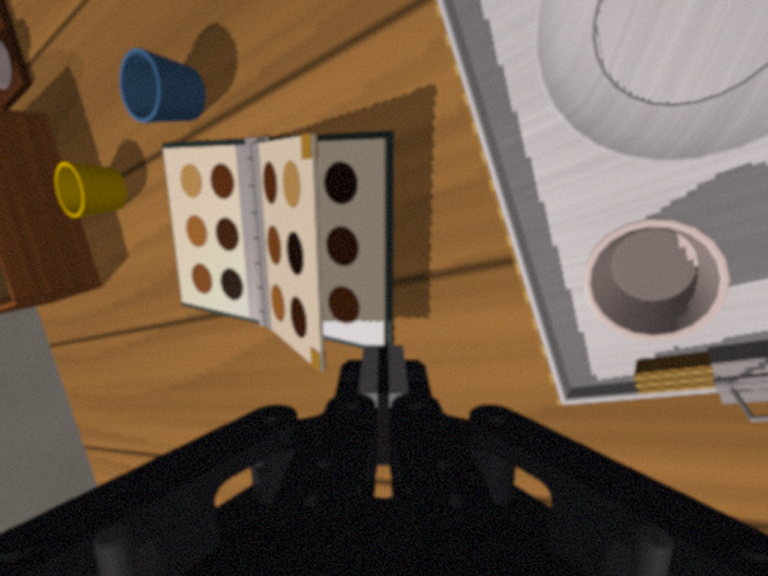

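Emit:
apply_moves(
  moves="1 0 -0.005 0.296 0 0 0;1 0 -0.005 0.296 0 0 0;1 0 -0.005 0.296 0 0 0;1 0 -0.005 0.296 0 0 0;1 0 -0.005 0.296 0 0 0;1 0 0 0 0 0 0;1 0 0 0 0 0 0",
)

```text
t: 16.48
eef_pos: [0.4533, 0.0298, 0.034]
tool_rot: [0.217, -0.579, 0.769, 0.162]
contact_force: [0.3, -0.4, 1.3]
gripper_width: -0.002
```

```bash
sed -i 's/^G=.*/G=np.array([.4985,.1702]); YAW=-.286/' h.py
python3 - <<'E'
from h import *
o,P,Rm=pose(); p=imaging.read_camera("wrist"); save(p,"w13",s=1.5)
plan(W(0,-.122,.035),ori(0,-32))
print(np.round(Rm.T@ey/.12*.01,4),np.round(Rm.T@ez/.12*.01,4), "per 10mm ey, ez")
p=imaging.read_camera("scene"); save(p,"s13",(230,120,370,240),5)
E
```

```text
t 16.53 tcp [0.4542 0.0284 0.0351] local [  -2.5 -148.5   35.1] F [ 0.2 -0.5  0.4] w -0.001
turn deg/4 (tool): [-0.03 -0.14  0.08]
shift now-frame /0.12: [-0.188 -0.021  0.116]
shift after-turn /0.12: [-0.187 -0.02   0.118]
[-0.0711 -0.0005  0.0434] [-0.0434 -0.0002 -0.0711] per 10mm ey, ez
```

View pics/w13.png

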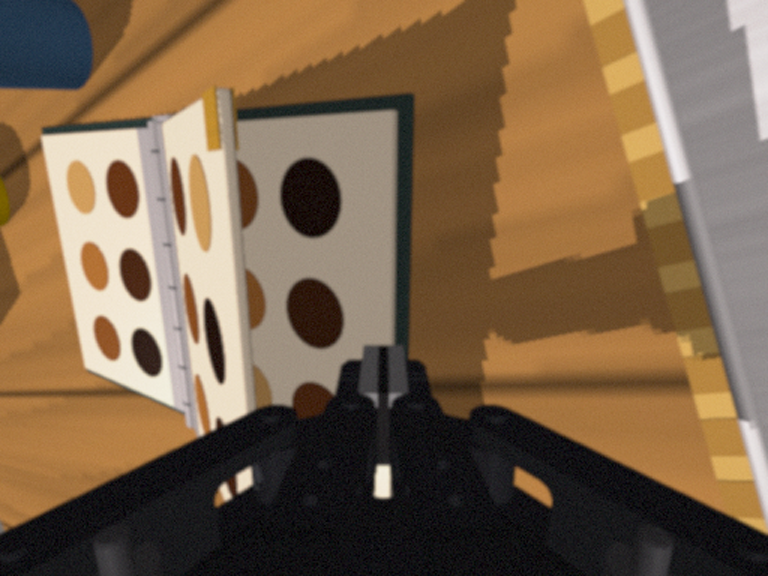

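View pics/s13.png

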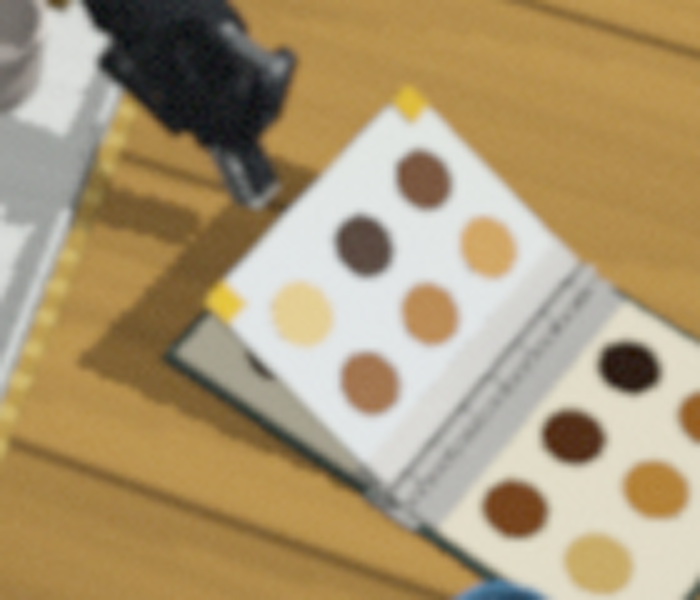

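Emit:
apply_moves(
  moves="1 -0.04 -0.005 0.018 0 0 0;1 -0.042 -0.005 0.018 0 0 0;1 -0.042 -0.005 0.018 0 0 0;1 -0.042 -0.005 0.018 0 0 0;1 0 0 0 0 0 0;1 0 0 0 0 0 0",
)

```text
t: 17.08
eef_pos: [0.4632, 0.048, 0.0382]
tool_rot: [0.219, -0.578, 0.769, 0.161]
contact_force: [1.0, 0.5, 0.1]
gripper_width: 0.001
```

```bash
cat > arc.py <<'E'
from h import *
import sys
def tcp(th):
    c,s=np.cos(th),np.sin(th)
    if th<1.01: return np.array([-135*c-5.4,8.5+135*s-18.7])
    return np.array([-122*c-2*s-12.3,8.5+122*s-2*c-7.7])
o,P,Rm=pose(); plan(W(0,-.1265,.049),ori(0,-32))
lo=L(P); cur=np.array([lo[1],lo[2]])
for th in np.arange(float(sys.argv[1]),float(sys.argv[2]),float(sys.argv[3])):
    n=tcp(th); d=(n-cur)/1e3; v=Rm.T@(d[0]*ey+d[1]*ez)/.12; print(round(th,2),np.round(n,1),np.round(v,3)); cur=n
E
python3 arc.py .46 1.3 .1
python3 - <<'E'
from h import *
o,P,Rm=pose(); p=imaging.read_camera("wrist"); save(p,"w14",s=1.5)
p=imaging.read_camera("scene"); save(p,"s14",(230,120,370,240),5)
E
```

```text
t 17.08 tcp [0.4632 0.048  0.0382] local [   0.6 -127.2   38.2] F [1.  0.5 0.1] w 0.001
turn deg/4 (tool): [-0.06 -0.12  0.07]
shift now-frame /0.12: [-0.052  0.004 -0.074]
shift after-turn /0.12: [-0.052  0.005 -0.073]
0.46 [-126.4   49.7] [-0.056 -0.001 -0.078]
0.56 [-119.8   61.5] [-0.098 -0.001 -0.055]
0.66 [-112.    72.6] [-0.103 -0.001 -0.045]
0.76 [-103.3   82.8] [-0.107 -0.001 -0.034]
0.86 [-93.5  92.1] [-0.11  -0.001 -0.024]
0.96 [-82.8 100.4] [-0.112 -0.001 -0.012]
1.06 [-73.7 106.2] [-0.09  -0.    -0.002]
1.16 [-62.9 111.9] [-0.101 -0.     0.007]
1.26 [-51.5 116.3] [-0.1   -0.     0.017]
```

View pics/w14.png

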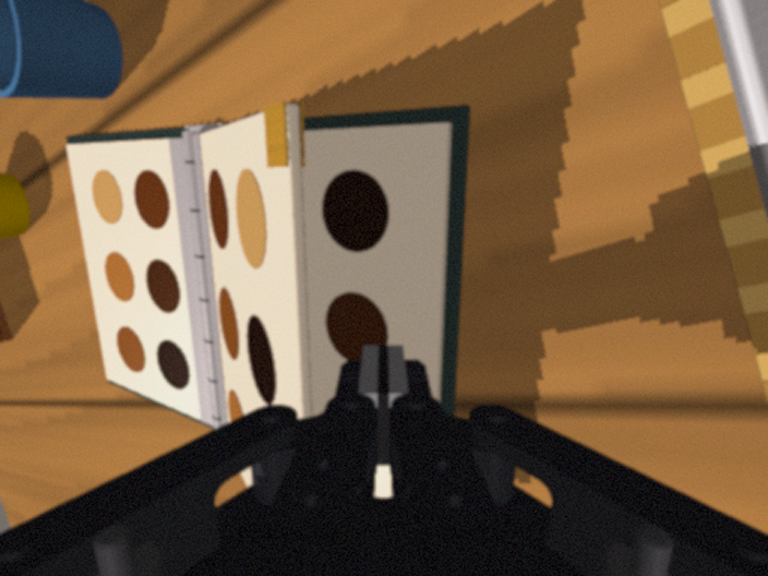

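View pics/s14.png

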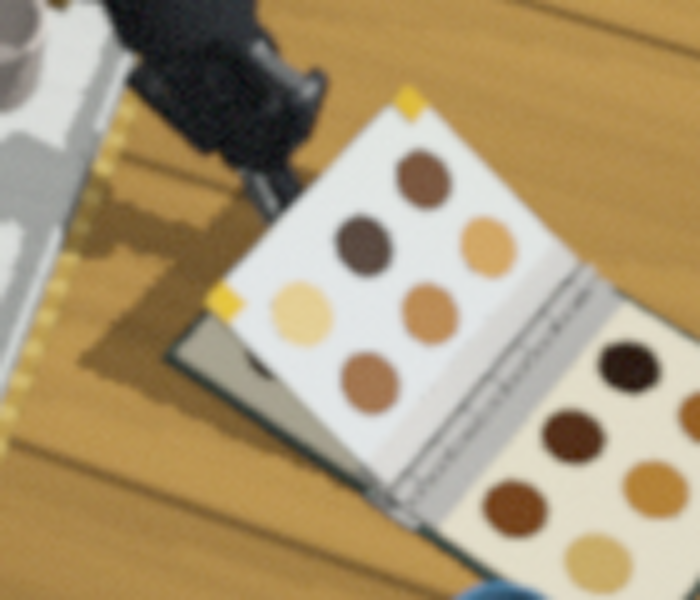

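Emit:
apply_moves(
  moves="1 -0.036 0 0.02 0 0 0;1 -0.028 0 -0.039 0 0 0;1 -0.028 0 -0.039 0 0 0;1 -0.049 0 -0.028 0 0 0;1 -0.049 0 -0.027 0 0 0;1 -0.051 0 -0.022 0 0 0;1 -0.051 0 -0.022 0 0 0",
)

```text
t: 17.77
eef_pos: [0.4685, 0.067, 0.073]
tool_rot: [0.219, -0.578, 0.77, 0.16]
contact_force: [-1.5, -2.4, -0.1]
gripper_width: -0.006
```

```bash
python3 arc.py .66 1.3 .1
python3 - <<'E'
from h import *
o,P,Rm=pose(); p=imaging.read_camera("wrist"); save(p,"w15",s=1.5)
p=imaging.read_camera("scene"); save(p,"s15",(230,120,370,240),5)
E
```

```text
t 17.77 tcp [0.4685 0.067  0.073 ] local [   0.3 -107.5   73. ] F [-1.5 -2.4 -0.1] w -0.006
turn deg/4 (tool): [-0.07 -0.13  0.05]
shift now-frame /0.12: [0.239 0.004 0.088]
shift after-turn /0.12: [0.24  0.003 0.085]
0.66 [-112.    72.6] [ 0.034  0.    -0.017]
0.76 [-103.3   82.8] [-0.107 -0.001 -0.034]
0.86 [-93.5  92.1] [-0.11  -0.001 -0.024]
0.96 [-82.8 100.4] [-0.112 -0.    -0.012]
1.06 [-73.7 106.2] [-0.09  -0.    -0.002]
1.16 [-62.9 111.9] [-0.101 -0.     0.007]
1.26 [-51.5 116.3] [-0.1   -0.     0.017]
```

View pics/w15.png

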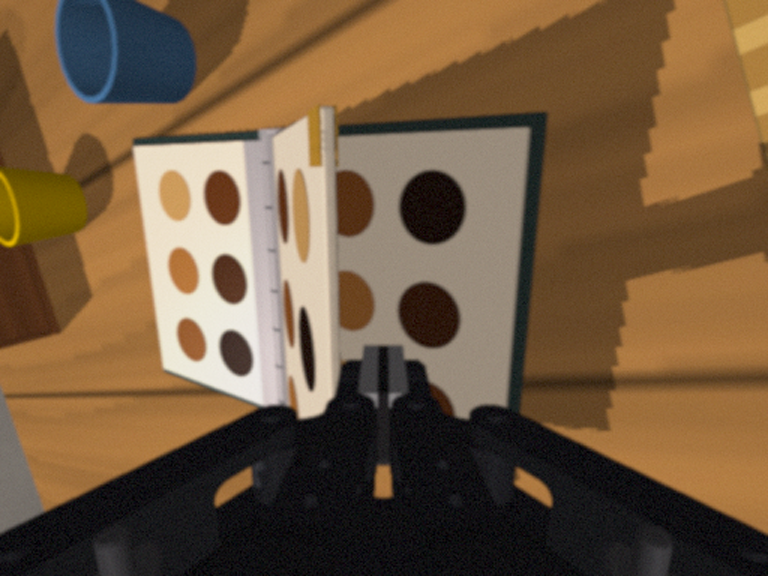

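View pics/s15.png

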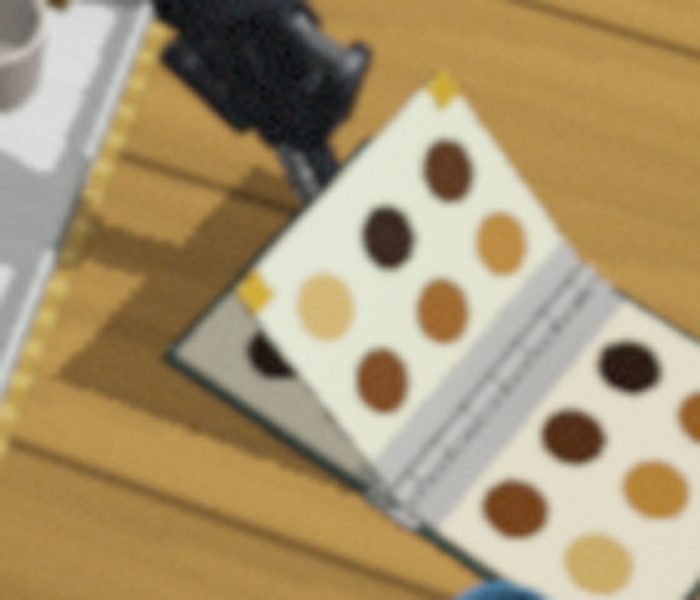

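Emit:
apply_moves(
  moves="1 -0.053 0 -0.017 0 0 0;1 -0.053 0 -0.017 0 0 0;1 -0.055 0 -0.012 0 0 0;1 -0.055 0 -0.012 0 0 0;1 -0.056 0 -0.006 0 0 0;1 -0.056 0 -0.006 0 0 0;1 -0.045 0 -0.001 0 0 0;1 -0.045 0 -0.001 0 0 0;1 -0.05 0 0.004 0 0 0;1 -0.05 0 0.004 0 0 0;1 -0.05 0 0.008 0 0 0;1 -0.05 0 0.008 0 0 0",
)

```text
t: 18.87
eef_pos: [0.4852, 0.1253, 0.1161]
tool_rot: [0.219, -0.578, 0.77, 0.161]
contact_force: [0.8, -0.9, -0.9]
gripper_width: -0.002
```

```bash
python3 arc.py 1.26 2.7 .1
python3 - <<'E'
from h import *
o,P,Rm=pose(); p=imaging.read_camera("wrist"); save(p,"w16",s=1.5)
p=imaging.read_camera("scene"); save(p,"s16",(230,120,370,240),5)
E
```

```text
t 18.87 tcp [0.4852 0.1253 0.1161] local [-1.000e-01 -4.680e+01  1.161e+02] F [ 0.8 -0.9 -0.9] w -0.002
turn deg/4 (tool): [-0.06 -0.12  0.06]
shift now-frame /0.12: [0.858 0.003 0.13 ]
shift after-turn /0.12: [ 0.859 -0.001  0.122]
1.26 [-51.5 116.3] [ 0.032  0.    -0.022]
1.36 [-39.8 119.7] [-0.098 -0.     0.027]
1.46 [-27.8 121.8] [-0.095 -0.     0.037]
1.56 [-15.6 122.8] [-0.09  -0.     0.046]
1.66 [ -3.4 122.5] [-0.085 -0.     0.055]
1.76 [  8.7 121. ] [-0.079 -0.     0.063]
1.86 [ 20.6 118.3] [-0.073 -0.     0.071]
1.96 [ 32.1 114.4] [-0.065  0.     0.078]
2.06 [ 43.3 109.4] [-0.057  0.     0.084]
2.16 [ 53.8 103.3] [-0.049  0.     0.089]
2.26 [63.7 96.2] [-0.039  0.     0.094]
2.36 [72.9 88.2] [-0.03   0.     0.097]
2.46 [81.2 79.2] [-0.02  0.    0.1 ]
2.56 [88.5 69.5] [-0.01   0.     0.101]
2.66 [94.9 59.1] [0.    0.    0.102]
```

View pics/w16.png

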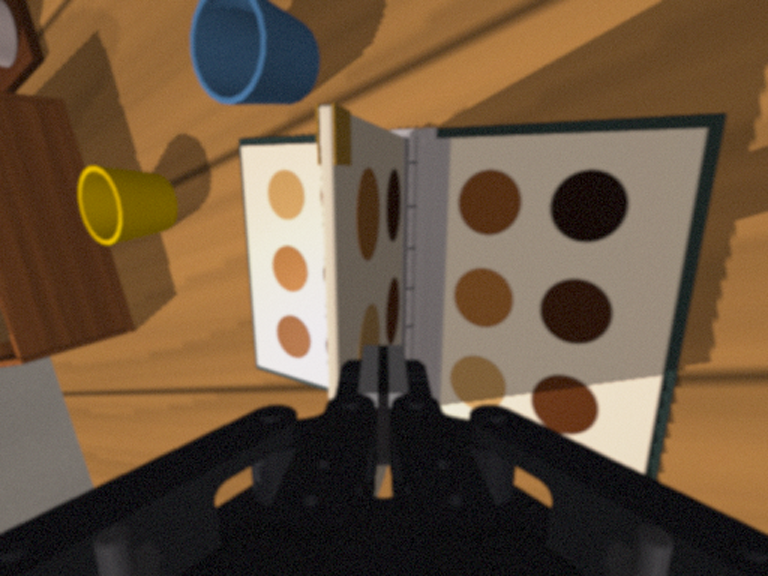

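View pics/s16.png

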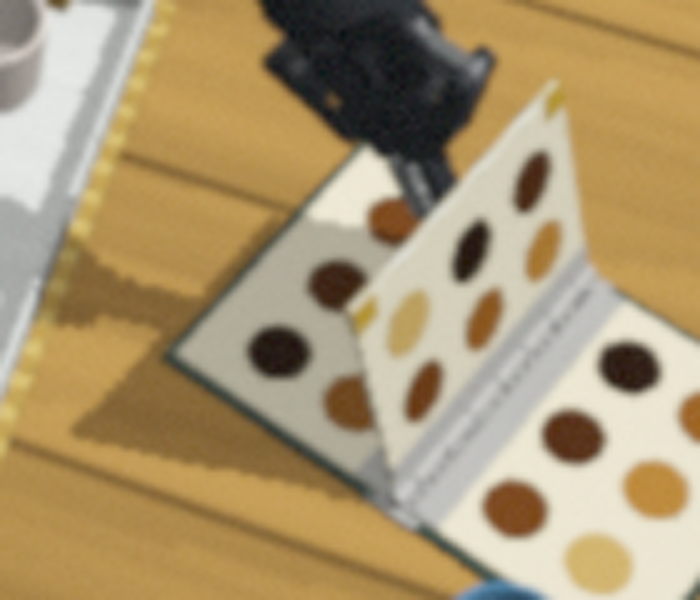

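Emit:
apply_moves(
  moves="1 -0.049 0 0.013 0 0 0;1 -0.049 0 0.013 0 0 0;1 -0.048 0 0.018 0 0 0;1 -0.048 0 0.018 0 0 0;1 -0.045 0 0.023 0 0 0;1 -0.045 0 0.023 0 0 0;1 -0.043 0 0.028 0 0 0;1 -0.043 0 0.028 0 0 0;1 -0.04 0 0.032 0 0 0;1 -0.04 0 0.032 0 0 0;1 -0.036 0 0.036 0 0 0;1 -0.036 0 0.036 0 0 0",
)

```text
t: 19.97
eef_pos: [0.5056, 0.1947, 0.1178]
tool_rot: [0.219, -0.578, 0.77, 0.161]
contact_force: [-0.5, -0.3, 0.4]
gripper_width: 0.003
```

```bash
python3 arc.py 1.86 2.7 .1
python3 - <<'E'
from h import *
o,P,Rm=pose(); p=imaging.read_camera("wrist"); save(p,"w17",s=1.5)
p=imaging.read_camera("scene"); save(p,"s17",(250,120,390,260),4)
E
```

```text
t 19.97 tcp [0.5056 0.1947 0.1178] local [-1.000e-01  2.550e+01  1.178e+02] F [-0.5 -0.3  0.4] w 0.003
turn deg/4 (tool): [-0.06 -0.12  0.06]
shift now-frame /0.12: [ 1.38   0.004 -0.173]
shift after-turn /0.12: [ 1.378e+00 -1.000e-03 -1.850e-01]
1.86 [ 20.6 118.3] [ 0.033  0.    -0.025]
1.96 [ 32.1 114.4] [-0.065  0.     0.078]
2.06 [ 43.3 109.4] [-0.057  0.     0.084]
2.16 [ 53.8 103.3] [-0.049  0.     0.089]
2.26 [63.7 96.2] [-0.039  0.     0.094]
2.36 [72.9 88.2] [-0.03   0.     0.097]
2.46 [81.2 79.2] [-0.02  0.    0.1 ]
2.56 [88.5 69.5] [-0.01   0.     0.101]
2.66 [94.9 59.1] [0.    0.    0.102]
```

View pics/w17.png

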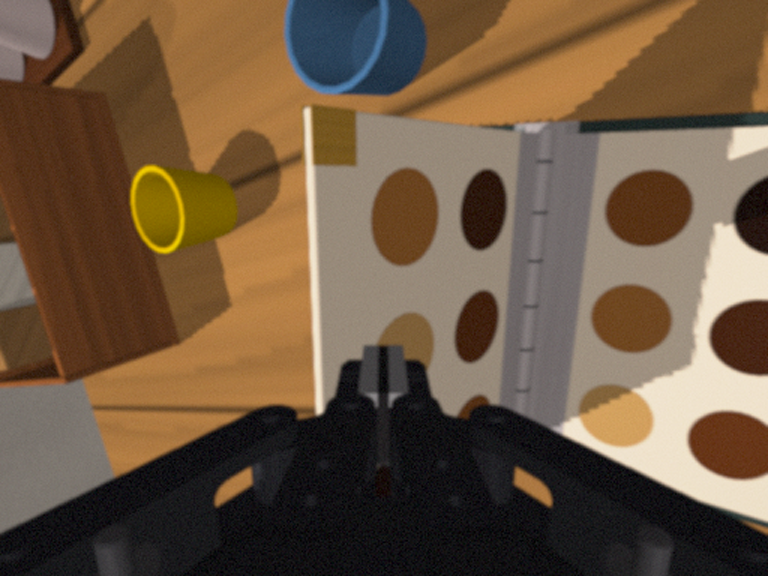

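View pics/s17.png

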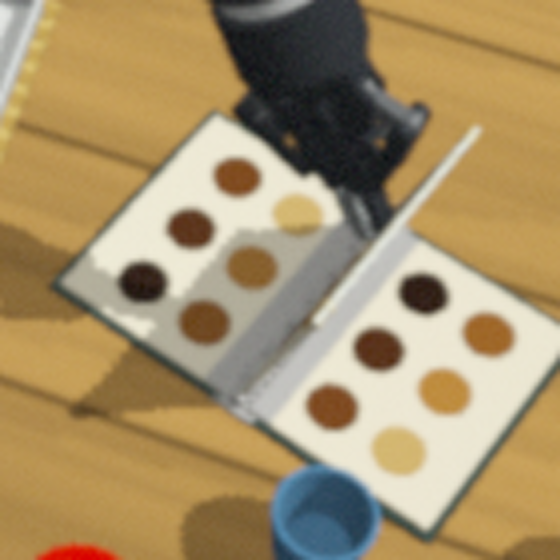

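Emit:
apply_moves(
  moves="1 -0.033 0 0.039 0 0 0;1 -0.033 0 0.039 0 0 0;1 -0.029 0 0.042 0 0 0;1 -0.029 0 0.042 0 0 0;1 -0.025 0 0.045 0 0 0;1 -0.025 0 0.045 0 0 0;1 -0.02 0 0.047 0 0 0;1 -0.02 0 0.047 0 0 0;1 -0.015 0 0.049 0 0 0;1 -0.015 0 0.049 0 0 0;1 -0.01 0 0.05 0 0 0;1 -0.01 0 0.05 0 0 0",
)

```text
t: 21.07
eef_pos: [0.5228, 0.2532, 0.0783]
tool_rot: [0.219, -0.578, 0.77, 0.161]
contact_force: [-0.1, -0.3, 0.7]
gripper_width: -0.0
```

```bash
python3 arc.py 2.46 3.1 .1
python3 - <<'E'
from h import *
o,P,Rm=pose(); p=imaging.read_camera("wrist"); save(p,"w18",s=1.5)
p=imaging.read_camera("scene"); save(p,"s18",(250,120,390,260),4)
E
```

```text
t 21.07 tcp [0.5228 0.2532 0.0783] local [-0.1 86.4 78.3] F [-0.1 -0.3  0.7] w -0.0
turn deg/4 (tool): [-0.06 -0.12  0.06]
shift now-frame /0.12: [ 1.641  0.003 -0.719]
shift after-turn /0.12: [ 1.634e+00 -1.000e-03 -7.330e-01]
2.46 [81.2 79.2] [ 0.033  0.    -0.029]
2.56 [88.5 69.5] [-0.01   0.     0.101]
2.66 [94.9 59.1] [0.    0.    0.102]
2.76 [100.2  48.1] [0.01  0.    0.101]
2.86 [104.3  36.6] [0.02 0.   0.1 ]
2.96 [107.3  24.8] [0.03  0.001 0.097]
3.06 [109.1  12.7] [0.04  0.001 0.094]
```

View pics/w18.png

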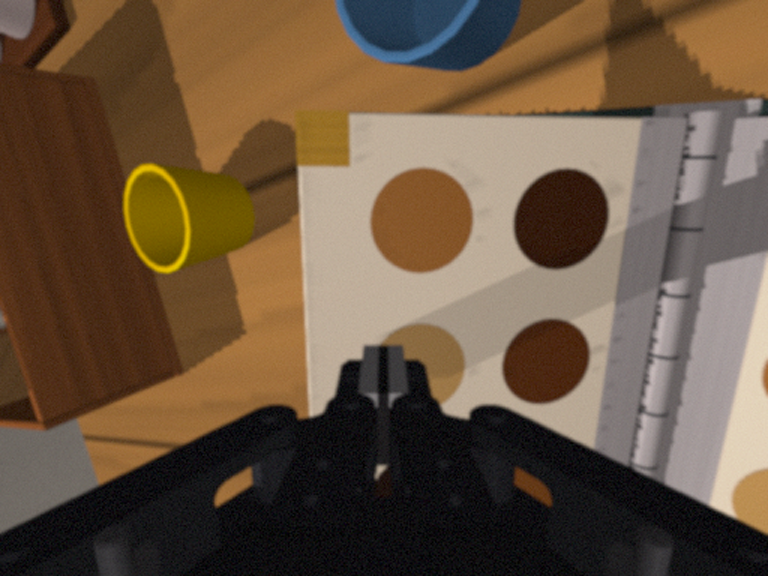

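View pics/s18.png

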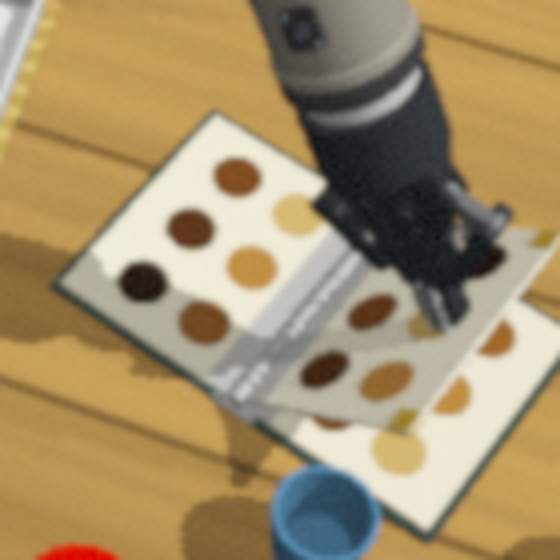

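Emit:
apply_moves(
  moves="1 -0.005 0 0.05 0 0 0;1 -0.005 0 0.05 0 0 0;1 0 0 0.05 0 0 0;1 0 0 0.05 0 0 0;1 0.005 0 0.05 0 0 0;1 0.005 0 0.05 0 0 0;1 0.01 0 0.05 0 0 0;1 0.01 0 0.05 0 0 0;1 0 0 0 0 0 0",
)

```text
t: 21.92
eef_pos: [0.5292, 0.2745, 0.0357]
tool_rot: [0.218, -0.577, 0.77, 0.161]
contact_force: [0.5, -1.2, -0.4]
gripper_width: -0.0
```

Run:
```python
from h import *
plan()
o,P,Rm=pose(); print(np.round(Rm.T@ez/.12*.002,4))
p=imaging.read_camera("wrist"); save(p,"w19",s=1.5)
p=imaging.read_camera("scene"); save(p,"s19",(270,120,410,260),4)
```

```text
t 21.92 tcp [0.5292 0.2745 0.0357] local [1.000e-01 1.087e+02 3.570e+01] F [ 0.5 -1.2 -0.4] w -0.0
[-0.0087 -0.0001 -0.0142]
```

View pics/s19.png

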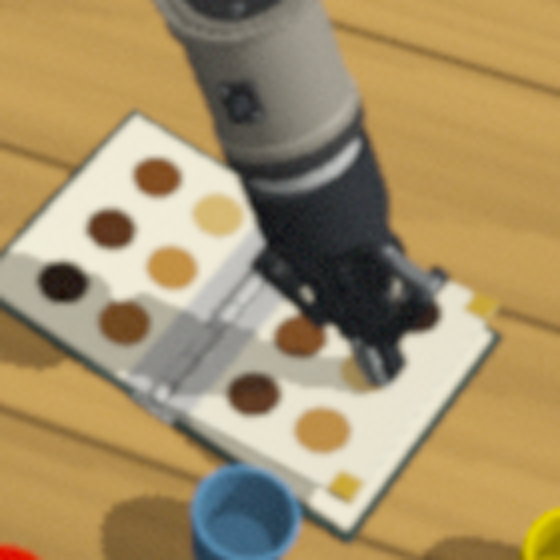

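Emit:
apply_moves(
  moves="1 0.009 0 0.014 0 0 0;1 0.009 0 0.014 0 0 0;1 0.009 0 0.014 0 0 0;1 0.009 0 0.014 0 0 0;1 0.009 0 0.014 0 0 0;1 0.009 0 0.014 0 0 0;1 0.009 0 0.014 0 0 0;1 0 0 0 0 0 0;1 0 0 0 0 0 0",
)

```text
t: 22.77
eef_pos: [0.5293, 0.2741, 0.0224]
tool_rot: [0.219, -0.577, 0.77, 0.161]
contact_force: [0.4, 0.3, 0.2]
gripper_width: 0.002
```

Emit:
apply_moves(
  moves="1 0.005 0 0.007 0 0 0;1 0.005 0 0.007 0 0 0;1 0.005 0 0.007 0 0 0;1 0.005 0 0.007 0 0 0;1 0.005 0 0.007 0 0 0;1 0 0 0 0 0 0",
)

```text
t: 23.27
eef_pos: [0.5293, 0.274, 0.0174]
tool_rot: [0.219, -0.578, 0.77, 0.161]
contact_force: [-0.0, -0.5, 0.5]
gripper_width: 0.003
```

Emit:
apply_moves(
  moves="1 0.005 0 0.007 0 0 0;1 0.005 0 0.007 0 0 0;1 0.005 0 0.007 0 0 0",
)

```text
t: 23.52
eef_pos: [0.5293, 0.2739, 0.0144]
tool_rot: [0.219, -0.578, 0.77, 0.161]
contact_force: [0.0, -0.1, 1.0]
gripper_width: 0.0
```

Run:
```python
from h import *
p=imaging.read_camera("wrist"); save(p,"w20",s=1.5)
p=imaging.read_camera("scene"); save(p,"s20",(290,150,390,260),6)
plan()
```

```text
t 23.62 tcp [0.5293 0.2737 0.0143] local [  0.4 108.   14.3] F [0.3 0.5 0.8] w 0.004
```

View pics/s20.png

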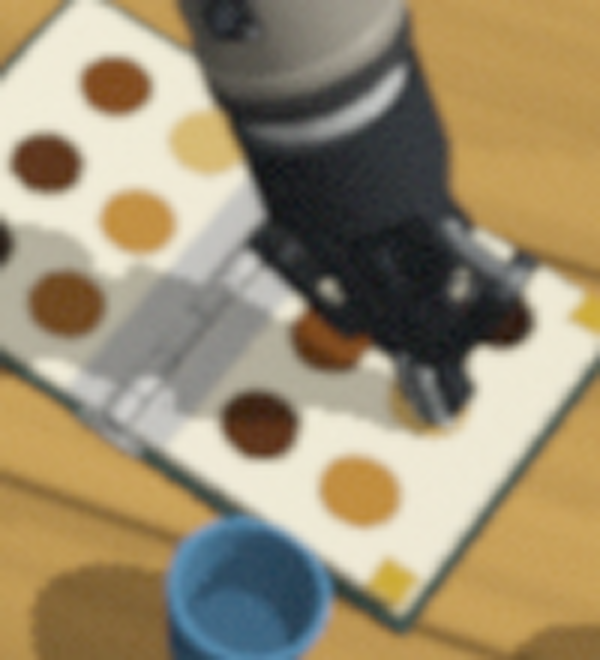

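View pics/w20.png

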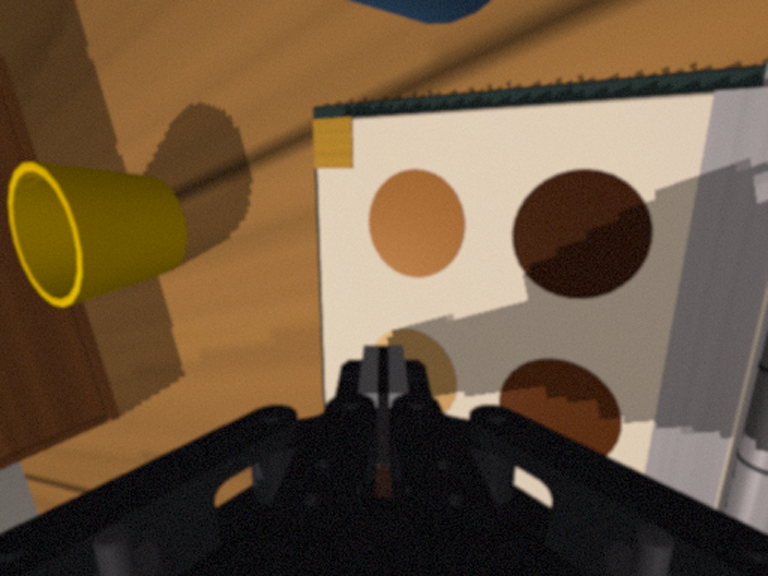

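Emit:
apply_moves(
  moves="1 0.005 0 0.007 0 0 0;1 0.005 0 0.007 0 0 0;1 0.005 0 0.007 0 0 0",
)

```text
t: 23.87
eef_pos: [0.5295, 0.2739, 0.0127]
tool_rot: [0.22, -0.578, 0.769, 0.161]
contact_force: [-7.3, -9.9, 25.7]
gripper_width: -0.003
```

```bash
python3 -c "
from h import *
plan()"
```

```text
t 23.87 tcp [0.5295 0.2739 0.0127] local [  0.5 108.3  12.7] F [-7.3 -9.9 25.7] w -0.003
```

The force rose to 25.7 N within 3 mm, so the leaf is against its end stop. I lift off gently and check.

Emit:
apply_moves(
  moves="1 -0.005 0 -0.007 0 0 0;1 -0.009 0 -0.014 0 0 0;1 -0.03 0 -0.05 0 0 0;1 -0.05 0 -0.1 0 0 0;1 -0.05 0 -0.25 0 0 0;1 0 0 -0.33 0 0 0;1 0 0 -0.33 0 0 0;1 0 0 -0.3 0 0 0;1 0.2 0 -0.2 0 0 0;1 0.3 0 -0.1 0 0 0;1 0.3 0 -0.1 0 0 0;1 0.3 0 0 0 0 0",
)

```text
t: 24.87
eef_pos: [0.4703, 0.0704, 0.1351]
tool_rot: [0.221, -0.578, 0.77, 0.159]
contact_force: [1.2, -0.0, -0.7]
gripper_width: 0.001
```

Run:
```python
from h import *
p=imaging.read_camera("top"); save(p,"t21",(100,150,420,310),2.4); save(p,"t21b",(135,175,265,290),6)
for x in(.085,-.085):
  for th in (3.14,3.05,2.95): print(x,th,np.round((proj(p,W(x,-.135*np.cos(th),.0085+.135*np.sin(th)+.002))-[135,175])*6))
p=imaging.read_camera("scene"); save(p,"s21",(250,130,410,270),4.5)
for x in(.085,-.085):
  for th in (3.14,3.05,2.95): print(x,th,np.round((proj(p,W(x,-.135*np.cos(th),.0085+.135*np.sin(th)+.002))-[250,130])*4.5))
plan()
```

```text
0.085 3.14 [174. 121.]
0.085 3.05 [170. 119.]
0.085 2.95 [168. 118.]
-0.085 3.14 [ 61. 469.]
-0.085 3.05 [ 56. 470.]
-0.085 2.95 [ 53. 473.]
0.085 3.14 [470. 542.]
0.085 3.05 [474. 531.]
0.085 2.95 [476. 518.]
-0.085 3.14 [635. 323.]
-0.085 3.05 [640. 311.]
-0.085 2.95 [643. 297.]
t 24.97 tcp [0.4678 0.0675 0.1312] local [  -0.5 -107.2  131.2] F [-0.8  0.   0.5] w -0.004
```

View pics/t21.png

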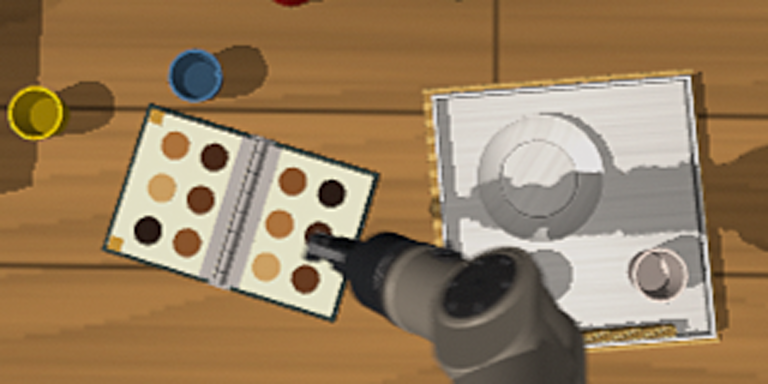

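View pics/s21.png

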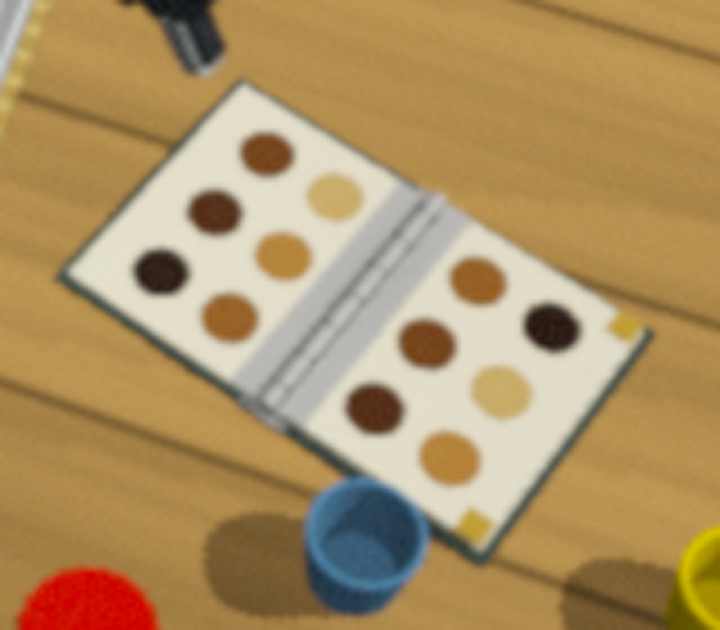

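View pics/t21b.png

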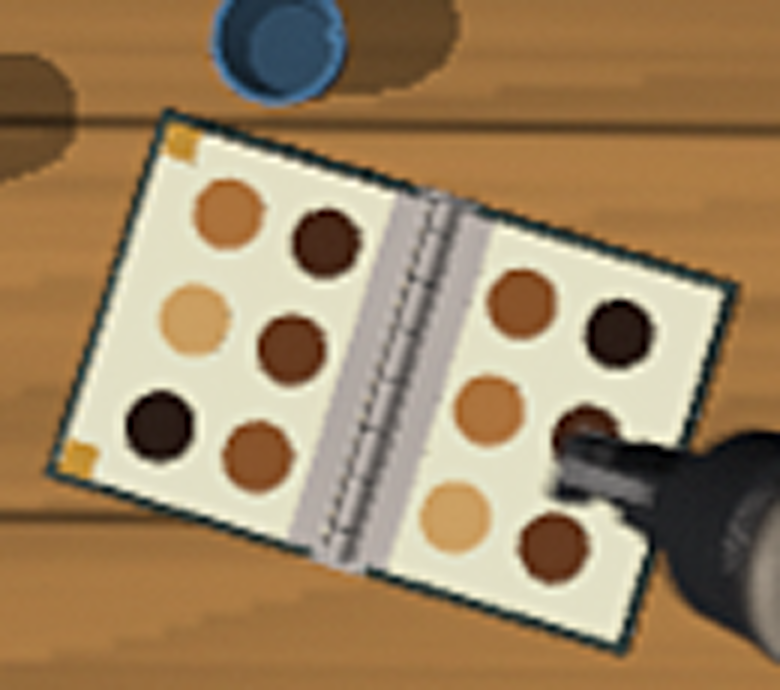

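Emit:
apply_moves(
  moves="1 0 0 -0.25 0 0 0;1 0 0 -0.25 0 0 0;1 0 0 -0.25 0 0 0;1 0 0 0 0 0 0;1 0 0 0 0 0 0;1 0 0 0 0 0 0",
)

```text
t: 25.47
eef_pos: [0.4559, 0.0286, 0.21]
tool_rot: [0.219, -0.578, 0.769, 0.161]
contact_force: [0.1, 0.2, -1.1]
gripper_width: 0.002
```

Run:
```python
from h import *
p=imaging.read_camera("scene"); save(p,"s22",s=1.5)
plan(); print(np.abs(bot.get_obs()["joint_vel"]).max())
```

```text
t 25.52 tcp [0.4556 0.0289 0.2096] local [  -1.3 -147.7  209.6] F [0.6 0.  0.8] w 0.003
0.011708386379154046
```

View pics/s22.png

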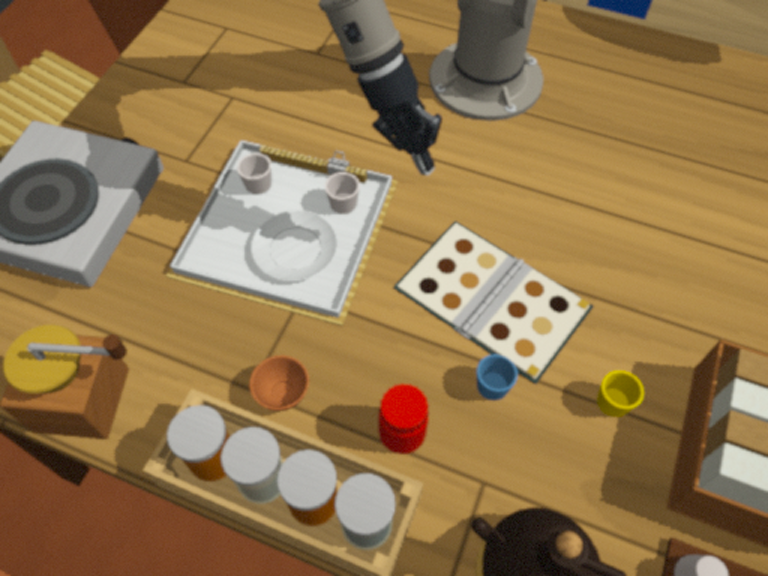

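The leaf lies flat, the blue cup stands upright on the table at (496,377), and the other things are at their starting pixels. The arm is clear of everything.

```bash
python3 -c "
from station import bot
print(bot.hand_in())"
```

```text
the job is handed in; nothing more can be done
None
```

The job is done and handed in at about 25.5 s; hand-in reports no verdict.

- **Cup:** I pushed the blue cup off the far end of the landing page with the tilted fingertips, because the yellow cup blocked the way sideways. It leaned about 10° against the fingers while going over the page edge. It settled upright when I backed off, and its rim is clear of the page.
- **Leaf:** I flipped it over the spine with the shut fingertips and pressed it down until it met its end stop. In the last pictures its edge corners match the fully flat prediction within 1–2 px in one corner and 2–3 px in the other, which is about the accuracy of my guide fit.
- **Press force:** The last press was firmer than I meant. The wrist force peaked at about 28 N when the leaf reached the stop, within the limits, and I backed off at once.
- **Everything else:** In the final scene picture the arm touches nothing. The white cups, plate, canister, sugar bowl and yellow cup look unmoved from the first picture; I compared those by eye and did not measure them.

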